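Pack the first-aid case, shut its sliding hatch and scan it out

ROBOT

A 6-joint arm with a two-finger parallel gripper is mounted at the origin on the work surface. World frame = base frame: x ahead of the robot, y to its left, z up, the work surface at z = 0. Lengths are in m, angles in rad, forces in N, time in s.
With the tool pointing down it reaches from about 0.275 to 0.85 m from the base axis. Payload 5.2 kg.
Tool frame: the origin (TCP) lies midway between the tips of the shut fingers; the grasp point (between the pads) lies env.pinch_z behind it (env.pinch_z is the distance from the TCP to the grasp point, in m); z points along the fingers, y is the direction in which the jaws open and shut (so a half turn about z gives the same grasp; the last joint's range is limited). The gripper opens to 85 mm and grips with 20 to 120 N. Pads are 22 mm wide; open, the fingers measure 114 mm over their backs; the gripper's body (76 mm by 85 mm) begins 54 mm behind the grasp point. The pads swing forward as they close: fully open they stand 13 mm farther back than shut.
Start: joints at [1.003, 0.259, 1.535, -0, 1.348, -0.203], TCP at [0.196, 0.514, 0.231] pointing down, gripper open.
Joint ranges: [-3.14, 3.14], [-0.91, 2.08], [0.19, 2.58], [-1.22, 4.36], [0.22, 2.71], [-3.12, 3.12]. Speed limits (rad/s): [2.57, 2.57, 3.14, 3.14, 3.14, 3.14].

INTERFACE

Orientations are given as a unit quaternion [w, x, y, z].
In Python, from plant import env, viewer, job, finder gives the robot as it stands.
- The arm moves only by the shell command python3 -m jog 'ROWS' [OPENING] [FORCE]. ROWS is JSON, a list of rows, each a list of 6 numbers: the shift along the tool's x, y, z in cm, then the turn, a rotation vector about the tool's x, y, z in degrees. A call has 1 to 10 rows; each row is the pose to reach, as a shift and turn from the pose commanded when the call began, along the tool's axes at that moment; what a row does not reach only later rows make up. A row lasts 1/12 s, in which the tool goes at most 41.7 mm and 7.16 degrees, less where a joint would pass 70% of its speed; a pose out of reach is approached as far as the arm can. A call with a gripper value outside its range is refused whole. OPENING is the closure, from 0 (fully open) to 1 (shut), set as the call begins (- or left out, the last holds). The fingers move at their own pace and stop on an object; FORCE is the grip in N (left out, the last holds). Time passes only in rows, so rows that repeat a pose let the fingers close. It gives the time, the measured TCP pose, the force and the opening at its end, in the units of the state.
- env.sense(): the state, without advancing time (a new reading comes with each control period).
- viewer.capture(name): name is "scene" or "top" or "wrist"; returns a dict with "img" (400x640x3 uint8, red, green, blue), "depth" (400x640 float32, m along the optical axis (not along the pixel's ray), 0 where there is no reading), "fov_y" (degrees; the focal length in pixels is half the picture's height over the tangent of half this angle, whatever the lens; pixels are square), "cx", "cy" (the principal point, pixels), "R" (3x3) and "t" (3): a world point X has camera coordinates R X + t; the wrist camera has in their place "T_tool_cam" (4x4, takes a point from camera to tool coordinates, whose origin is the TCP and whose axes are the flange's). Camera axes: x right, y down, z forward; pixel columns grow to the right and rows downward; lengths in m; the calibration is good to about 2 mm. The wrist camera is an equidistant fisheye: a pixel r from the principal point sees the ray r / f radians off the axis. A picture is of the moment at which its call begins: read the wrist's pose just before it.
- job.close_job(): hands the job in, once; it reports no verdict.
Trained networks look in a picture, given as the dict that the camera call returned (one of the last four; its "shot" number tells which), for a name from the list of things; names that differ only in an ending like _2 or _b are one class to them, and where a whole thing is asked for, a point or a joint stands for the part that bears it (a point fixed in the world has none). Each returns a list of dicts, best first, with "score" (0 to 1); they miss things now and then, are a little off and sometimes report something else, mostly with a low value. They report only what shows in the picture. A call takes as long as a camera call. They do not tell look-alikes from the thing itself.
- finder.spot_in(query, picture): "box" ([centre column, centre row, width, height] in pixels, round what is visible of it).
The state is a dict: "time": time; "joint_positions": joint angles; "dq": joint speeds; "joint_efforts": joint torques, N m; "position": TCP position; "ee_rot": TCP orientation; "force": force on the tool from outside, world axes, zero at the start; "ft_torque": the same for the moment, N m; "grip_width": finger opening in m.
Only numpy, scipy, OpenCV 4.12 (cv2) and the standard library are available. Lean on these libraries where they do the work, as an engineer would, in place of code of your own. Each camera call takes 0.05 s, during which the arm holds its last target.

TASK

Slide open the flush hatch of the first-aid case by pressing on it, then pack every ointment jar and tablet carton on the table standing upright inside: jars in the bay nearer the robot, cartons in the bay beyond the divider. Slide the hatch fully shut, then take the hand scanner, aim it at the label on the case from about a hand's breadth and hold it steady for a second or two, and lay it back in its cradle. Leave the other things on the table as they are.

Things in the scene. Friction and masses are not known exactly. Their poses are not given: they have to be found in the camera images.
- case: Olive hard-shell first-aid case, fixed, 235 (its x) x 355 (its y) x 72 high; origin at the centre of its underside, z up, x roughly away from the robot. Half y < 0: fixed deck, top at z = 72, edge at y = 0. Half y > 0: compartment under the hatch, inside x -112 to 112, y 0 to 172, floor z = 5, walls 5 thick to z = 72. A divider along y (3 thick, at x = 3, top z = 40) makes two bays.
- hatch (a joint): Grey flush sliding hatch, plate 223 x 180 x 4 in grooves, no handle. Metres: 0 = shut (may start some mm ajar); grows as the plate slides to the case's -y, under the deck, to 0.140 = fully open; then a strip of it (case y 0 to 32) still shows beside the deck's edge and case y 32 to 172 is open. About 2 N of dry friction, stays where left; moved by pressing down with about 10 N and dragging.
- hatch_top (a point): Centre of the hatch plate's top face (moves with it), axes as the case's. Shut: at case (0, 82, 66), 6 below the rim and deck top. The deck hides the part of the plate that lies at case y < 0 (deck underside at 68).
- label (a point): Paper label with a square dot code, 60 x 60 (code 40 x 40), flat on the deck at case (0, -90, 72.5); this point is its centre, z is its normal (up).
- jar_a_mid (a point): White ointment jar with a grey screw lid, 46 diameter, 48 high, about 80 g, standing; this point is its centre, 24 above its underside; z is its axis. May be absent.
- jar_b_mid (a point): White ointment jar with a grey screw lid, 46 diameter, 48 high, about 80 g, standing; this point is its centre, 24 above its underside; z is its axis. May be absent.
- carton_a_mid (a point): White tablet carton, rigid, 54 (its x) x 38 (its y) x 48 high (its z), about 60 g, standing; this point is its centre, 24 above its underside. May be absent.
- carton_b_mid (a point): White tablet carton, rigid, 54 (its x) x 38 (its y) x 48 high (its z), about 60 g, standing; this point is its centre, 24 above its underside. May be absent.
- scanner_grip (a point): Gun-type scanner, 160 g, in its cradle, handle level. Point: where to grip, on the handle's axis; x to the head, z up. Handle 34 wide (y) x 30 thick (z), x -75 to 50. Head: box 85 x 58 x 42 centred at (70, 0, -12), looking forward and 60 degrees down; spans z -59 to 35, overhangs the handle from x = 31 on. Balance point near x = 20.
- scan_window (a point): Middle of the scanner's reading window, at (91, 0, -49) from scanner_grip. z is the direction in which it reads: (0.5, 0, -0.866) in scanner_grip's axes. Reads a code that lies on this line, 50 to 180 in front of the window.
- dock_rest (a point): Where scanner_grip lies (same axes) when the scanner is in its black charging cradle, 67.3 above the table. The scanner lifts straight up and is set back straight down.
- dock: Charging cradle, fixed; origin at its underside below dock_rest, x as dock_rest's. Base x -87 to 127, 88 wide, 8 thick. A saddle with side cheeks (44 apart, tops at z = 72) carries the handle's tail at x -78 to -44, face at z = 52; a low stop stands behind the tail at x = -80. The head's lower edge stands on the base between two lips 70 apart, tops at z = 22. Handle free on both sides at x -35 to 25.
- bay_jars (a point): Centre of the floor of the near bay, for jars: 114 (x) x 172 (y), 35 deep to the divider's top, 57 to the hatch. Axes as the case's; at case (-55.5, 86, 5).
- bay_cartons (a point): Centre of the floor of the far bay, for cartons: 108 (x) x 172 (y), depth as the near bay. Axes as the case's; at case (58.5, 86, 5).
- tape_roll: Bystander, leave alone: roll of cream adhesive tape lying flat among the jars and cartons, 40 outside diameter, 24 bore, 18 high; origin at the centre of its underside.
- pin_tin: Bystander, leave alone: round flat aluminium tin, 70 diameter, 26 high; origin at the centre of its underside.
- stapler: Bystander, leave alone: black desk stapler, 125 x 36 x 38 high; origin at the centre of its underside.
- marker: Bystander, leave alone: black marker pen, about 122 x 17 x 17, lying; origin at the centre of its underside.
- bottle_tall: Bystander, leave alone: white bottle, 60 diameter, 150 high, standing behind the case; origin at the centre of its underside.
- bottle_amber: Bystander, leave alone: small amber bottle, 48 diameter, 100 high, standing behind the case; origin at the centre of its underside.
- refill_box: Bystander, leave alone: closed cardboard box, 110 x 75 x 55 high; origin at the centre of its underside.
Not all that is in view belongs to the job. What is shaped like the part that bears carton_b_mid but blue or green is not meant.

How it is judged:
On the way, in this order (a step that is already met when the one before it is completed fails the run):
1. the hatch is slid open (at least 115 mm) (value of joint hatch above 0.115 m), for 0.2 s.
2. every jar stands in the near bay and every carton in the far bay (x of jar_a_mid in the frame of case between -0.1125 and 0.001 m and y of jar_a_mid in the frame of case between 0 and 0.172 m and z of jar_a_mid in the frame of case between 0.02 and 0.039 m and angle between each of jar_a_mid, jar_b_mid, carton_a_mid, carton_b_mid's own z axis and vertical below 0.25 rad and x of jar_b_mid in the frame of case between -0.1125 and 0.001 m and y of jar_b_mid in the frame of case between 0 and 0.172 m and z of jar_b_mid in the frame of case between 0.02 and 0.039 m and x of carton_a_mid in the frame of case between 0.005 and 0.1125 m and y of carton_a_mid in the frame of case between 0 and 0.172 m and z of carton_a_mid in the frame of case between 0.02 and 0.039 m and x of carton_b_mid in the frame of case between 0.005 and 0.1125 m and y of carton_b_mid in the frame of case between 0 and 0.172 m and z of carton_b_mid in the frame of case between 0.02 and 0.039 m), for 0.2 s.
3. the hatch is fully shut (within 4 mm) over them (all of step 2 and value of joint hatch below 0.004 m), for 0.2 s.
4. the scanner is aimed at the label and held steady for 1 s: label centre within 18 mm of the reading line each way, 50 to 180 mm from the window, reading line within 50 degrees of the label's normal (x of label in the frame of scan_window between -0.018 and 0.018 m and y of label in the frame of scan_window between -0.018 and 0.018 m and z of label in the frame of scan_window between 0.05 and 0.18 m and angle between the z axis of scan_window and the z axis of label, either way round below 0.87 rad and linear speed of scanner below 0.02 m/s and angular speed of scanner below 0.15 rad/s and value of joint hatch below 0.004 m), for 1 s.
At the end, for the whole second after the job is handed in: Every jar stands upright (within 14 degrees) in the near bay, every carton in the far bay, the hatch is shut within 4 mm, and the scanner lies at rest in its cradle (within 14 mm and 8 degrees of its place, level within 7 degrees) (all of step 3 and distance between scanner_grip and dock_rest below 0.014 m and angle between the x axis of scanner_grip and the x axis of dock_rest, either way round below 0.15 rad and angle between scanner_grip's own z axis and vertical below 0.12 rad and linear speed of scanner below 0.02 m/s); the robot touches nothing.
It fails at once if another thing on the table (tape roll, tin, stapler, marker, bottle, cardboard box) is shoved more than 5 cm (distance of any of tape_roll, pin_tin, stapler, marker, bottle_tall, bottle_amber, refill_box from where it was at the start of the episode above 0.05 m).
It fails at once if one of them is tipped over (angle between any of tape_roll, pin_tin, stapler, marker, bottle_tall, bottle_amber, refill_box's own z axis and vertical above 0.6 rad).
Of jar_a, jar_b, carton_a, carton_b only 3 to 4 are there at a start; the rules pass over those that are not, and their reading is None.
At some moment in a run one of jar_a, jar_b, carton_a, carton_b may be knocked a few centimetres aside while the robot is not near it.
It also fails if it takes over 192 s, if anything falls off the work surface, if the arm or the gripper's body presses on something with over 40 N, if the wrist force passes 120 N, or if a joint passes its speed limit or range.

## Working session

There is one attempt and no reset: what is moved stays moved. The work goes in short steps, Python scripts to look and compute and a shell command to move; the robot and the scene stay as the last step left them, time stands still between calls to the robot, and variables do not carry over. Pictures are saved under pics/ and viewed, and the job is handed in when it is done.

```bash
ls; mkdir -p pics; cat > h.py <<'E'
import numpy as np, cv2
from plant import env, viewer, job, finder
from scipy.spatial.transform import Rotation as Rn
def cap(name,save=None):
    s=env.sense(); p=viewer.capture(name)
    if save: cv2.imwrite('pics/'+save+'.png',p['img'][:,:,::-1])
    p['s']=s
    return p
def foc(p): return p['img'].shape[0]/2/np.tan(np.radians(p['fov_y'])/2)
def pix2w(p,u,v,z=None):
    """pixel -> world; z: plane height, else depth"""
    f=foc(p); R=np.array(p['R']);t=np.array(p['t'])
    d=np.array([(u-p['cx'])/f,(v-p['cy'])/f,1.])
    C=-R.T@t; dw=R.T@d
    if z is None:
        return C+dw*float(p['depth'][int(round(v)),int(round(u))])
    return C+dw*(z-C[2])/dw[2]
def w2pix(p,X):
    c=np.array(p['R'])@np.array(X)+np.array(p['t']);f=foc(p)
    return p['cx']+f*c[0]/c[2],p['cy']+f*c[1]/c[2]
def cloud(p):
    f=foc(p);H,W=p['depth'].shape
    u,v=np.meshgrid(np.arange(W),np.arange(H));d=p['depth']
    P=np.stack([(u-p['cx'])/f*d,(v-p['cy'])/f*d,d],-1)
    return (P-np.array(p['t']))@np.array(p['R'])
E
python3 - <<'E'
from h import *
print(env.sense(), env.pinch_z)
for n in ['scene','top','wrist']:
    p=cap(n,n+'0'); print(n,p['fov_y'],p['cx'],p['cy'])
    if n=='wrist': print(p['T_tool_cam'])
    for q in ['case','hatch','label','jar_a_mid','carton_a_mid','scanner_grip','dock','tape_roll','pin_tin','stapler']:
        r=finder.spot_in(q,p)
        print(q,[(np.round(x['box']).tolist(),round(x['score'],2)) for x in r[:5]])
E
```

```text
pics
{'time': 0.0, 'joint_positions': array([ 1.00319766e+00,  2.59348333e-01,  1.53605811e+00, -8.11934233e-06,
        1.34797986e+00, -2.02826102e-01]), 'dq': array([ 0.0014705 ,  0.00204566,  0.00033746,  0.00039504,  0.0011483 ,
       -0.00022632]), 'joint_efforts': array([-1.58025450e-04, -4.46026504e+01, -2.90582442e+01, -1.72511491e-04,
        1.18183665e-02,  1.83150416e-05]), 'position': array([0.19592054, 0.51337754, 0.23048183]), 'ee_rot': array([-3.33318105e-04,  1.81375832e-01,  9.83413445e-01, -8.32589867e-04]), 'force': array([ 0.31351232, -0.0307089 ,  0.27879034]), 'ft_torque': array([-0.0178217 ,  0.00029821, -0.00146927]), 'grip_width': 0.0854437877369137} 0.0187
scene 49.905042127925626 314.3381833112435 204.22392958893124
case [([283.0, 216.0, 152.0, 108.0], 0.72)]
hatch []
label []
jar_a_mid [([439.0, 239.0, 21.0, 23.0], 0.65)]
carton_a_mid []
scanner_grip [([176.0, 164.0, 48.0, 57.0], 0.9), ([284.0, 216.0, 155.0, 110.0], 0.56)]
dock [([181.0, 172.0, 59.0, 63.0], 0.97), ([282.0, 218.0, 154.0, 110.0], 0.19)]
tape_roll [([408.0, 247.0, 13.0, 16.0], 0.47), ([284
[... 863 characters left out ...]
, 24.0, 76.0], 0.39)]
wrist 65.70646984690485 314.1448160361115 196.26130360489876
[[-8.50045153e-04 -9.64939088e-01 -2.62472540e-01  6.60782062e-02]
 [ 9.99999591e-01 -7.39469462e-04 -5.20061328e-04  7.06223556e-05]
 [ 3.07737076e-04 -2.62472875e-01  9.64939322e-01 -1.41973274e-01]
 [ 0.00000000e+00  0.00000000e+00  0.00000000e+00  1.00000000e+00]]
case [([155.0, 375.0, 55.0, 49.0], 0.82)]
hatch [([144.0, 390.0, 29.0, 20.0], 0.68)]
label [([154.0, 375.0, 52.0, 50.0], 0.75)]
jar_a_mid []
carton_a_mid [([141.0, 389.0, 27.0, 16.0], 0.62)]
scanner_grip [([27.0, 382.0, 11.0, 15.0], 0.41)]
dock [([36.0, 369.0, 25.0, 22.0], 0.76)]
tape_roll []
pin_tin []
stapler [([31.0, 336.0, 36.0, 52.0], 0.86)]
```

View pics/scene0.png

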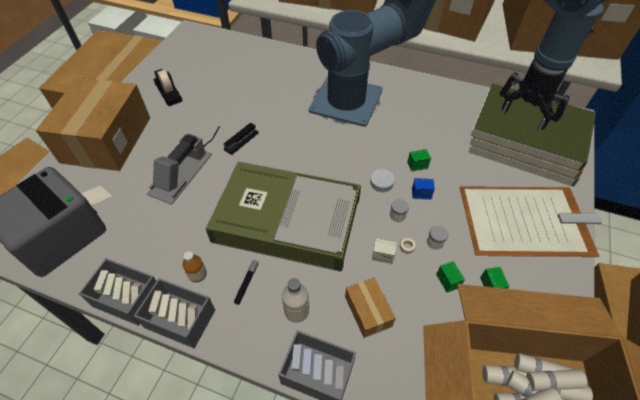

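View pics/top0.png

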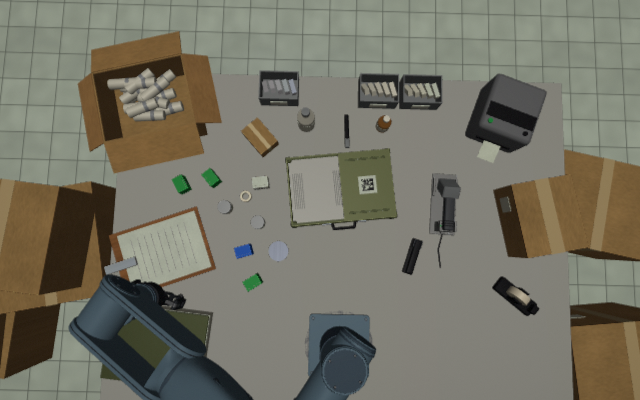

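View pics/wrist0.png

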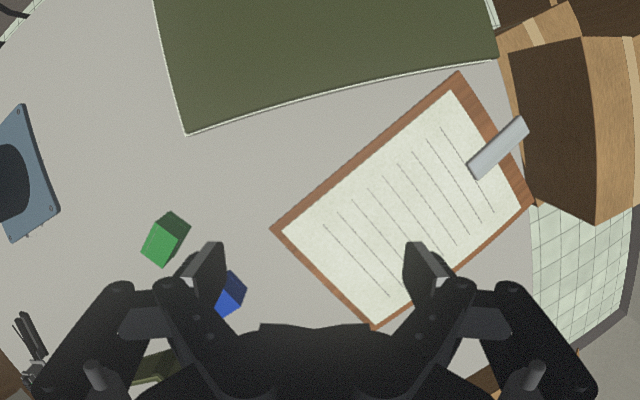

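The scene has two white jars at top-view (225,207) and (258,222), and one white carton at (260,183) with the tape at (246,196). The case is centred near (340,190) with its label at (368,185), and the scanner is in its dock near (447,204). The green and blue blocks are decoys. Next I measure positions.

```bash
cat >> h.py <<'E'
def blob(W,zlo,zhi,x,y,r):
    m=(W[...,2]>zlo)&(W[...,2]<zhi)&(np.hypot(W[...,0]-x,W[...,1]-y)<r)
    return W[m]
E
python3 - <<'E'
from h import *
for n in ['top','scene']:
    p=cap(n); W=cloud(p)
    print(n)
    pts={'top':dict(jarA=(225,207),jarB=(258,222),cart=(260,183),tape=(242,198),label=(368,185),scan=(447,190),case=(340,190),tin=(278,251),blue=(243,251),tab=(300,290)),
     'scene':dict(jarA=(438,234),jarB=(399,206),cart=(385,246),label=(253,199),scan=(165,170),case=(284,216),tin=(382,180))}[n]
    for k,(u,v) in pts.items():
        print(k,np.round(W[v,u],4), end=' ')
        w=W[v,u]
        if k[:3]in('jar','car'):
            b=blob(W,.035,.06,w[0],w[1],.045); r=cv2.minAreaRect(b[:,:2].astype(np.float32)); print(len(b),np.round(b.mean(0),4),np.round(r[0],4),np.round(r[1],4),round(r[2],1),np.round(np.percentile(b[:,2],[10,50,90]),4))
        elif k=='case':
            m=(W[...,2]>.055)&(W[...,2]<.09)&(np.abs(W[...,0]-w[0])<.2)&(np.abs(W[...,1]-w[1])<.23)
            mm=cv2.morphologyEx(m.astype(np.uint8),cv2.MORPH_OPEN,np.ones((7,7)))
            b=W[mm>0]; r=cv2.minAreaRect(b[:,:2].astype(np.float32)); print('CASE',len(b),np.round(r[0],4),np.round(r[1],4),r[2],np.round(np.percentile(b[:,2],[5,25,50,75,95]),4))
        else: print()
E
```

```text
top
jarA [0.4573 0.3969 0.0473] 151 [0.4599 0.4008 0.0481] [0.4596 0.4012] [0.0442 0.0464] 44.9 [0.0444 0.048  0.0515]
jarB [0.4088 0.2822 0.049 ] 148 [0.4099 0.2853 0.0483] [0.4103 0.2859] [0.0452 0.0441] 27.3 [0.0442 0.0485 0.0528]
cart [0.5429 0.2807 0.0476] 183 [0.5475 0.2823 0.0477] [0.5482 0.2827] [0.0383 0.0545] 7.8 [0.0444 0.0481 0.0516]
tape [0.4925 0.3454 0.0183] 
label [ 0.5414 -0.0872  0.0751] 
scan [ 0.5285 -0.3484  0.0939] 
case [0.5232 0.0065 0.0656] CASE 7162 [0.532  0.0051] [0.2401 0.3553] 6.350101947784424 [0.0629 0.067  0.0704 0.0734 0.0769]
tin [0.3119 0.2136 0.0194] 
blue [0.3099 0.3291 0.0481] 
tab [ 0.179   0.1347 -0.0028] 
scene
jarA [0.4682 0.404  0.0488] 259 [0.4665 0.4049 0.0457] [0.4648 0.4043] [0.0463 0.0451] 19.0 [0.0404 0.0465 0.0489]
jarB [0.4136 0.2882 0.0445] 225 [0.417  0.2904 0.0459] [0.4146 0.2908] [0.0438 0.0465] 71.5 [0.042  0.0466 0.049 ]
cart [0.5491 0.2863 0.0459] 332 [0.5543 0.2868 0.0459] [0.5511 0.2864] [0.0418 0.0538] 8.2 [0.042  0.0467 0.0488]
label [ 0.5484 -0.0802  0.0706] 
scan [ 0.5521 -0.3467  0.0837] 
case [0.5655 0.0167 0.0635] CASE 9888 [0.5377 0.0092] [0.2406 0.3591] 6.777983665466309 [0.0625 0.0649 0.0682 0.0709 0.0731]
tin [0.3274 0.2187 0.0272]
```

```bash
python3 - <<'E'
from h import *
p=viewer.capture('top'); i=p['img'][130:280,190:480,::-1]; cv2.imwrite('pics/topz.png',cv2.resize(i,None,fx=2.75,fy=2.75,interpolation=cv2.INTER_CUBIC))
p=viewer.capture('scene'); i=p['img'][120:280,140:460,::-1]; cv2.imwrite('pics/scz.png',cv2.resize(i,None,fx=2.5,fy=2.5,interpolation=cv2.INTER_CUBIC))
E
```

```text
(no output)
```

View pics/topz.png

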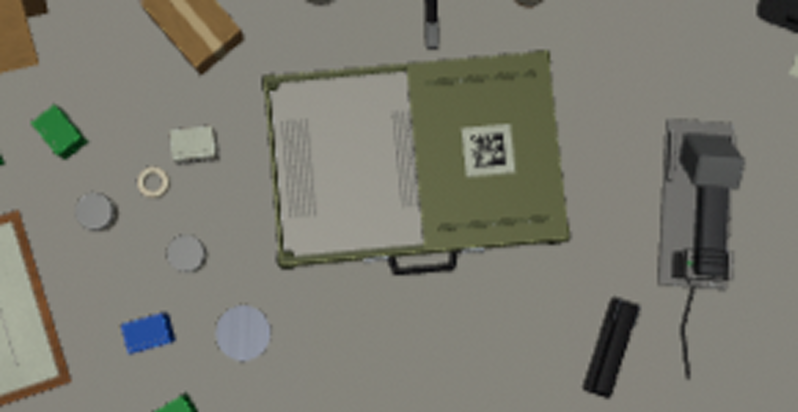

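View pics/scz.png

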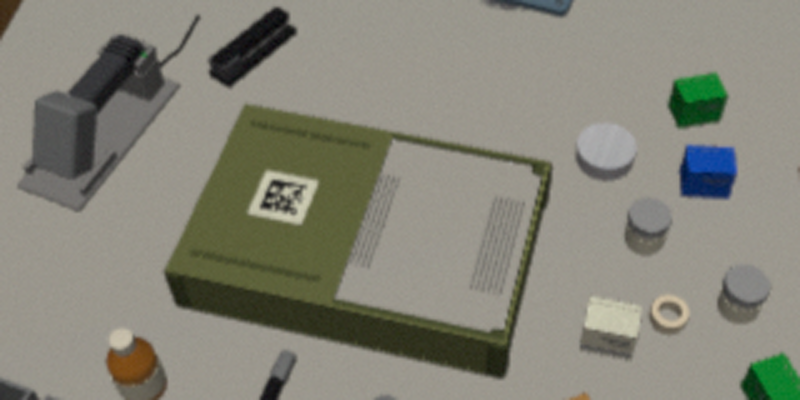

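Two jars and one carton are present. Next I write a move-planning helper that only prints the shift, and a wrist-camera projection.

```bash
cat >> h.py <<'E'
def Rtool(s): 
    q=np.array(s['ee_rot']); return Rn.from_quat([q[1],q[2],q[3],q[0]])
def plan(x,y,z,yaw=None,R=None):
    """TCP target; yaw: world angle(deg) of tool y, tool down"""
    s=env.sense(); R0=Rtool(s)
    if R is None:
        if yaw is None:
            ty=R0.apply([0,1,0]); yaw=np.degrees(np.arctan2(ty[1],ty[0]))
        a=np.radians(yaw); ty=np.array([np.cos(a),np.sin(a),0]); tz=np.array([0,0,-1.]); tx=np.cross(ty,tz)
        R=Rn.from_matrix(np.stack([tx,ty,tz],1))
    d=R0.inv().apply(np.array([x,y,z])-s['position'])*100
    rv=np.degrees((R0.inv()*R).as_rotvec())
    print('t',round(s['time'],2),'pos',np.round(s['position'],4),'shift',np.round(d,2),'rot',np.round(rv,2),'| dist cm',round(np.linalg.norm(d),1))
def wcam(p):
    s=p['s']; T=np.array(p['T_tool_cam']); R0=Rtool(s).as_matrix()
    return R0@T[:3,:3], R0@T[:3,3]+s['position']
def wray(p,u,v):
    f=foc(p); du,dv=u-p['cx'],v-p['cy']; r=np.hypot(du,dv); th=r/f
    d=np.array([np.sin(th)*du/max(r,1e-9),np.sin(th)*dv/max(r,1e-9),np.cos(th)])
    Rc,C=wcam(p); return C,Rc@d
def wpix(p,u,v,z):
    C,d=wray(p,u,v); return C+d*(z-C[2])/d[2]
def wproj(p,X):
    Rc,C=wcam(p); c=Rc.T@(np.array(X)-C); th=np.arctan2(np.hypot(c[0],c[1]),c[2]); f=foc(p); r=np.hypot(c[0],c[1])
    return p['cx']+f*th*c[0]/r, p['cy']+f*th*c[1]/r
def wcloud(p):
    f=foc(p);H,W=p['depth'].shape; u,v=np.meshgrid(np.arange(W),np.arange(H)); du,dv=u-p['cx'],v-p['cy']; r=np.hypot(du,dv)+1e-9; th=r/f
    d=np.stack([np.sin(th)*du/r,np.sin(th)*dv/r,np.cos(th)],-1)
    P=d*(p['depth']/np.maximum(np.cos(th),.1))[...,None]
    Rc,C=wcam(p); return P@Rc.T+C
E
python3 - <<'E'
from h import *
plan(.49,.25,.32,6.5)
E
```

```text
t 1.85 pos [0.1962 0.5138 0.2313] shift [-36.86 -14.16  -8.87] rot [ 0.   0.  62.6] | dist cm 40.5
```

```bash
python3 -m jog '[[-3.7,-1.4,-0.9,0,0,6.3],[-7.4,-2.8,-1.8,0,0,12.5],[-11,-4.2,-2.7,0,0,18.8],[-14.7,-5.7,-3.5,0,0,25],[-18.4,-7.1,-4.4,0,0,31.3],[-22.1,-8.5,-5.3,0,0,37.6],[-25.8,-9.9,-6.2,0,0,43.8],[-29.5,-11.3,-7.1,0,0,50],[-33.2,-12.7,-8,0,0,56.3],[-36.9,-14.2,-8.9,0,0,62.6]]' 1; python3 -m jog '[[0,0,0,0,0,0],[0,0,0,0,0,0],[0,0,0,0,0,0]]'; python3 - <<'E'
from h import *
p=cap('wrist','w1'); print(p['s']['position'])
W=wcloud(p)
cv2.imwrite('pics/w1d.png',np.clip(W[...,2]*2000,0,255).astype(np.uint8))
for q in ['hatch','jar_a_mid','carton_a_mid','label','tape_roll','case']:
    for x in finder.spot_in(q,p)[:3]:
        b=x['box']; print(q,np.round(b),round(x['score'],2),np.round(wpix(p,b[0],b[1],.048),4))
E
```

```text
time: 2.68
position: [0.4914, 0.248, 0.3209]
ee_rot: [0.0, 0.668, 0.744, 0.0]
force: [1.2, 1.2, -0.2]
grip_width: 0.0002
time: 2.93
position: [0.49, 0.2494, 0.3199]
ee_rot: [-0.001, 0.666, 0.746, -0.0]
force: [-0.6, 0.5, -0.2]
grip_width: -0.0001
[0.48999325 0.24944897 0.31993763]
hatch [326. 269. 155. 103.] 0.7 [0.5263 0.0931 0.048 ]
jar_a_mid [306.  52.  34.  38.] 0.67 [0.4626 0.3975 0.048 ]
jar_a_mid [324. 269. 155. 102.] 0.27 [0.5226 0.0915 0.048 ]
label [324. 267. 171. 128.] 0.79 [0.5226 0.0962 0.048 ]
label [483. 264.  60.  65.] 0.17 [0.7894 0.119  0.048 ]
tape_roll [329. 101.  28.  28.] 0.6 [0.4994 0.3351 0.048 ]
case [328. 267. 173. 125.] 0.97 [0.528  0.0963 0.048 ]
```

View pics/w1.png

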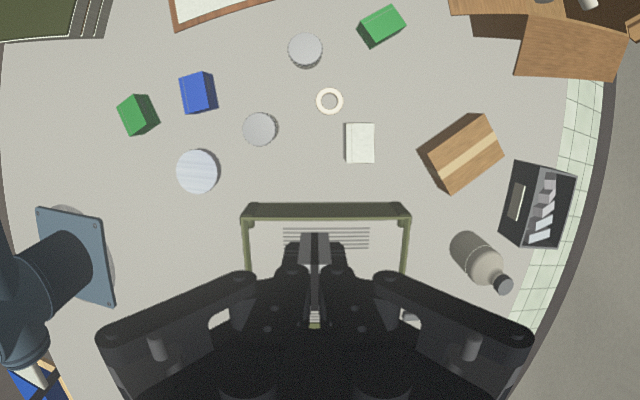

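The wrist view shows the case's left end wall at rows 203–220, with outer corners near (242,205) and (411,205). The jars are at (305,50) and (260,129), the carton at (360,143) and the tape at (329,101).

```bash
python3 - <<'E'
from h import *
p=cap('wrist'); W=wcloud(p)
for k,(u,v) in dict(c1=(241,204),c2=(412,204)).items(): print(k,np.round(wpix(p,u,v,.072),4))
m=(W[...,2]>.060)&(W[...,2]<.085)&(W[...,1]<.20)&(W[...,1]>.12)&(abs(W[...,0]-.52)<.16)
b=W[m]; print('wall',np.round(np.percentile(b[:,0],[.5,99.5]),4),np.round(np.percentile(b[:,1],[.5,99.5]),4),len(b))
print('hatch z',W[245,300],W[260,380])
for k,(u,v) in dict(A=(305,47),B=(260,127),cart=(360,135)).items():
    w=W[v,u]; b=blob(W,.038,.06,w[0],w[1],.045); r=cv2.minAreaRect(b[:,:2].astype(np.float32)); print(k,np.round(w,4),len(b),np.round(r[0],4),np.round(r[1],4),round(r[2],1),np.round(np.median(b[:,2]),4))
i=cv2.resize(p['img'][180:270,220:430,::-1],None,fx=3.8,fy=3.8,interpolation=cv2.INTER_CUBIC);cv2.imwrite('pics/w1z.png',i)
E
```

```text
c1 [0.3981 0.1888 0.072 ]
c2 [0.6279 0.215  0.072 ]
wall [0.4003 0.635 ] [0.1205 0.1971] 6060
hatch z [0.48238146 0.26006769 0.33848422] [0.60019775 0.12490305 0.06623284]
A [0.4597 0.4056 0.0468] 938 [0.4604 0.4028] [0.0473 0.0453] 82.7 0.0473
B [0.4116 0.2914 0.0459] 906 [0.4102 0.2877] [0.0468 0.0451] 4.7 0.0473
cart [0.5465 0.2958 0.0475] 1117 [0.5483 0.2847] [0.0388 0.0546] 7.4 0.0474
```

View pics/w1z.png

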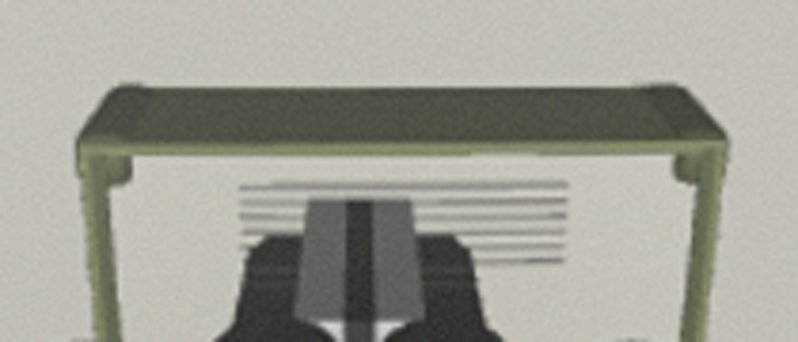

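```bash
python3 - <<'E'
from h import *
p=cap('wrist')
for v in (217.2,220.6):
  a,b=wpix(p,241.3,v,.072),wpix(p,411.3,v,.072)
  d=b-a; yaw=np.arctan2(d[1],d[0]); m=(a+b)/2
  ey=np.array([-np.sin(yaw),np.cos(yaw)]); off=.1775 if v<219 else .1725
  print(np.round(a,4),np.round(b,4),np.linalg.norm(d),np.degrees(yaw),'case c',m[:2]-ey*off)
E
```

```text
[0.3995 0.1699 0.072 ] [0.631 0.196 0.072] 0.23297537058394202 6.42247517499008 case c [0.53512336 0.00658825]
[0.3997 0.165  0.072 ] [0.6321 0.1911 0.072 ] 0.23384131411626694 6.403816814786349 case c [0.53514007 0.00663872]
```

```bash
cat >> h.py <<'E'
CY=6.4
def cw(x,y,z=0):
    a=np.radians(CY); return np.array([.535+x*np.cos(a)-y*np.sin(a), .0066+x*np.sin(a)+y*np.cos(a), z])
E
python3 - <<'E'
from h import *
t=cw(0,.153); print(t)
plan(t[0],t[1],.085,CY)
E
```

```text
[0.51794525 0.15864649 0.        ]
t 3.38 pos [0.4898 0.2501 0.3204] shift [-9.4   1.75 23.54] rot [ 0.   -0.    0.17] | dist cm 25.4
```

```bash
python3 -m jog '[[-1.6,0.3,3.9,0,0,0],[-3.2,0.6,7.8,0,0,0],[-4.8,0.9,11.7,0,0,0],[-6.4,1.2,15.6,0,0,0],[-8,1.5,19,0,0,0.1],[-9.4,1.7,21.5,0,0,0.2],[-9.4,1.75,23,0,0,0.2],[-9.4,1.75,23.5,0,0,0.2],[-9.4,1.75,23.5,0,0,0.2]]'; python3 -m jog '[[0,0,0.4,0,0,0],[0,0,0.8,0,0,0],[0,0,1.2,0,0,0],[0,0,1.5,0,0,0],[0,0,1.7,0,0,0],[0,0,1.7,0,0,0]]'; python3 - <<'E'
from h import *
t=cw(0,.153);plan(t[0],t[1],.066,CY); print(env.sense()['force'])
E
```

```text
time: 4.13
position: [0.5173, 0.158, 0.084]
ee_rot: [-0.001, 0.667, 0.745, -0.001]
force: [-0.4, -0.3, -0.5]
grip_width: 0.0001
time: 4.63
position: [0.5181, 0.1583, 0.0681]
ee_rot: [-0.0, 0.667, 0.745, -0.0]
force: [-0.3, 0.4, -0.1]
grip_width: -0.0001
t 4.63 pos [0.5181 0.1583 0.0681] shift [ 0.04 -0.01  0.21] rot [-0.02  0.   -0.08] | dist cm 0.2
[-0.2935355   0.38674136 -0.13806101]
```

```bash
python3 -m jog '[[0,0,0.1,0,0,0],[0,0,0.2,0,0,0],[0,0,0.3,0,0,0],[0,0,0.4,0,0,0],[0,0,0.4,0,0,0]]'
```

```text
time: 5.05
position: [0.5185, 0.1582, 0.066]
ee_rot: [0.0, 0.667, 0.745, 0.0]
force: [-4.3, -0.8, 12.1]
grip_width: -0.0
```

```bash
python3 -m jog '[[0,0,0.05,0,0,0],[-0.5,0,0.05,0,0,0],[-1.3,0,0.05,0,0,0],[-2.2,0,0.05,0,0,0],[-3.1,0,0.05,0,0,0],[-4,0,0.05,0,0,0],[-4.9,0,0.05,0,0,0],[-5.8,0,0.05,0,0,0],[-6.5,0,0.05,0,0,0]]'
```

```text
time: 5.8
position: [0.5262, 0.0934, 0.0659]
ee_rot: [0.001, 0.667, 0.745, 0.001]
force: [-3.6, 1.6, 14.6]
grip_width: -0.0001
```

```bash
python3 -m jog '[[-0.5,0,0,0,0,0],[-1.4,0,0,0,0,0],[-2.3,0,0,0,0,0],[-3.2,0,0,0,0,0],[-4.1,0,0,0,0,0],[-5,0,0,0,0,0],[-5.8,0,0,0,0,0],[-6.5,0,0,0,0,0],[-7,0,0,0,0,0],[-7,0,0,0,0,0]]'; python3 - <<'E'
from h import *
p=cap('wrist','w2');W=wcloud(p); plan(*cw(0,.017,.066),CY)
p=cap('scene','s2')
cv2.imwrite('pics/s2z.png',cv2.resize(p['img'][120:280,140:460,::-1],None,fx=2.5,fy=2.5,interpolation=cv2.INTER_CUBIC))
E
```

```text
time: 6.63
position: [0.5345, 0.0227, 0.0659]
ee_rot: [0.002, 0.667, 0.745, 0.001]
force: [-2.5, -2.0, 12.9]
grip_width: 0.0001
t 6.68 pos [0.5345 0.0228 0.0659] shift [ 0.09 -0.13 -0.01] rot [ 0.18  0.11 -0.12] | dist cm 0.2
```

View pics/w2.png

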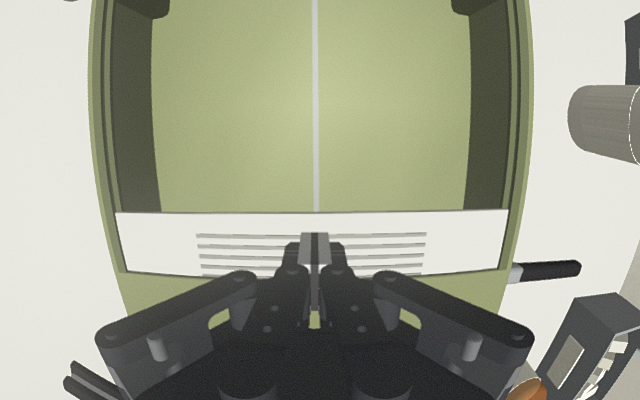

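View pics/s2z.png

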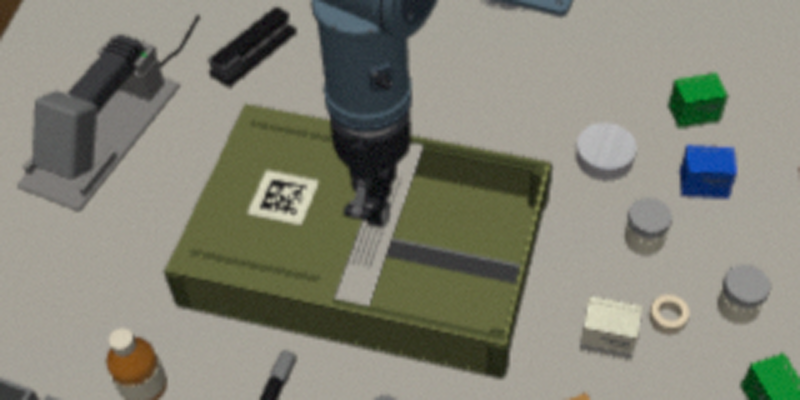

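The hatch is open about 13.5 cm: the wrist view shows its edge at row 210 and the deck edge at row 273. Next I lift, open the gripper and go to a hover with a view of the items.

```bash
python3 - <<'E'
from h import *
plan(.47,.24,.25,CY)
E
python3 -m jog '[[0,0,-2,0,0,0],[1,-0.5,-5,0,0,0],[3.8,-1,-8,0,0,0],[7,-1.6,-10.5,0,0,0],[10.3,-2.2,-13,0,0,0],[13.6,-2.8,-15.5,0,0,0],[17,-3.4,-17.5,0,0,0],[20.3,-3.8,-18.4,0,0,0],[20.8,-3.9,-18.4,0,0,0],[20.8,-3.9,-18.4,0,0,0]]' 0.0 40; python3 - <<'E'
from h import *
p=cap('wrist','w3'); W=wcloud(p); print(p['s']['position'])
for k,(x,y) in dict(A=(.4604,.4028),B=(.4102,.2877),cart=(.5483,.2847)).items():
    b=blob(W,.038,.06,x,y,.05)
    if len(b)<10: print(k,'none');continue
    r=cv2.minAreaRect(b[:,:2].astype(np.float32)); print(k,len(b),np.round(r[0],4),np.round(r[1],4),round(r[2],1),np.round(np.median(b[:,2]),4))
E
```

```text
t 6.73 pos [0.5344 0.0228 0.0659] shift [ 22.26  -3.97 -18.46] rot [ 0.18  0.11 -0.11] | dist cm 29.2
time: 7.57
position: [0.471, 0.2283, 0.2486]
ee_rot: [0.0, 0.666, 0.746, 0.001]
force: [-0.6, 0.3, -0.4]
grip_width: 0.0856
[0.47101694 0.22830834 0.24860839]
A 1282 [0.4604 0.4028] [0.0461 0.0461] 46.4 0.0473
B 1330 [0.4102 0.2883] [0.0465 0.0461] 6.2 0.0473
cart 1606 [0.5484 0.2841] [0.0389 0.054 ] 6.8 0.0474
```

View pics/w3.png

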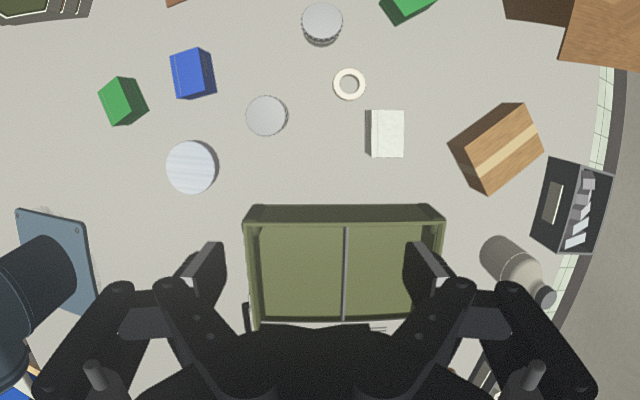

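```bash
python3 - <<'E'
from h import *
plan(.5484,.2841,.010,6.8)
E
```

```text
t 7.62 pos [0.4711 0.2268 0.2477] shift [ 4.84  8.32 23.77] rot [ 0.    0.03 -0.36] | dist cm 25.6
```

```bash
python3 -m jog '[[1.5,2.7,2,0,0,0],[3,5.4,4,0,0,0],[4.5,8,6,0,0,-0.3],[4.84,8.3,10,0,0,-0.4],[4.84,8.3,14,0,0,-0.4],[4.84,8.3,16.5,0,0,-0.4],[4.84,8.3,16.5,0,0,-0.4]]'; python3 - <<'E'
from h import *
p=cap('wrist','w4'); plan(.5484,.2841,.010,6.8); W=wcloud(p)
b=blob(W,.038,.06,.5484,.2841,.05);r=cv2.minAreaRect(b[:,:2].astype(np.float32)); print(len(b),np.round(r[0],4),np.round(r[1],4),round(r[2],1))
E
```

```text
time: 8.2
position: [0.5443, 0.2801, 0.0749]
ee_rot: [-0.004, 0.665, 0.747, -0.006]
force: [-1.2, 0.1, 0.1]
grip_width: 0.0856
t 8.25 pos [0.5464 0.2809 0.0786] shift [0.3  0.3  6.86] rot [-0.52  0.12 -0.21] | dist cm 6.9
5743 [0.5483 0.2841] [0.0385 0.0549] 7.9
```

View pics/w4.png

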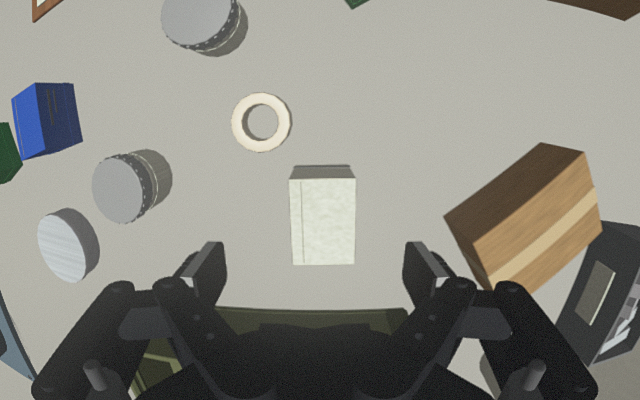

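```bash
python3 -m jog '[[0,0,2,0,0,-0.4],[0,0,4,0,0,-0.4],[0,0,6,0,0,-0.4],[0,0,7,0,0,-0.4],[0,0,7.2,0,0,-0.4],[0,0,7.2,0,0,-0.4]]';  python3 - <<'E'
from h import *
plan(.5484,.2841,.010,6.8)
E
python3 -m jog '[[0,0,0,0,0,0],[0,0,0,0,0,0],[0,0,0,0,0,0],[0,0,0,0,0,0],[0,0,0,0,0,0],[0,0,0,0,0,0]]' 1 30
```

```text
time: 8.75
position: [0.5495, 0.2832, 0.0117]
ee_rot: [0.0, 0.662, 0.749, 0.0]
force: [0.3, -0.1, 0.1]
grip_width: 0.085
t 8.75 pos [0.5495 0.2832 0.0117] shift [ 0.11 -0.1   0.17] rot [ 0.05 -0.    0.26] | dist cm 0.2
time: 9.25
position: [0.5494, 0.2839, 0.0119]
ee_rot: [0.0, 0.662, 0.75, 0.001]
force: [-0.6, -0.6, 6.9]
grip_width: 0.0376
```

```bash
python3 - <<'E'
from h import *
plan(*cw(.0585,.105,.11),6.4)
E
python3 -m jog '[[0,0,-1,0,0,0],[0,0,-3,0,0,0],[0,0,-6.5,0,0,0],[0,0,-10.5,0,0,0]]';python3 - <<'E'
from h import *
plan(*cw(.0585,.105,.12),6.4); print(env.sense()['grip_width'])
E
```

```text
t 9.25 pos [0.5494 0.2839 0.0119] shift [-16.91   1.14  -9.82] rot [ 0.1  -0.02  0.71] | dist cm 19.6
time: 9.58
position: [0.5466, 0.283, 0.1149]
ee_rot: [-0.002, 0.662, 0.75, -0.003]
force: [0.0, -0.1, -0.8]
grip_width: 0.0378
t 9.58 pos [0.5466 0.283  0.1149] shift [-16.85   1.4   -0.5 ] rot [-0.33  0.06  0.7 ] | dist cm 16.9
0.03776746395952427
```

```bash
python3 -m jog '[[-3,0.2,-0.3,0,0,0.2],[-7,0.5,-0.3,0,0,0.7],[-11,0.8,-0.3,0,0,0.7],[-15,1,-0.3,0,0,0.7],[-16.9,1.15,-0.3,0,0,0.7],[-16.9,1.15,-0.3,0,0,0.7],[-16.9,1.15,-0.3,0,0,0.7]]';python3 - <<'E'
from h import *
plan(*cw(.0585,.105,.0185),6.4); p=cap('wrist','w5')
E
```

```text
time: 10.17
position: [0.581, 0.1162, 0.1191]
ee_rot: [-0.0, 0.668, 0.745, 0.0]
force: [0.8, 0.5, -1.2]
grip_width: 0.0378
t 10.17 pos [0.581  0.1162 0.1191] shift [ 0.11  0.05 10.06] rot [-0.01 -0.02 -0.16] | dist cm 10.1
```

View pics/w5.png

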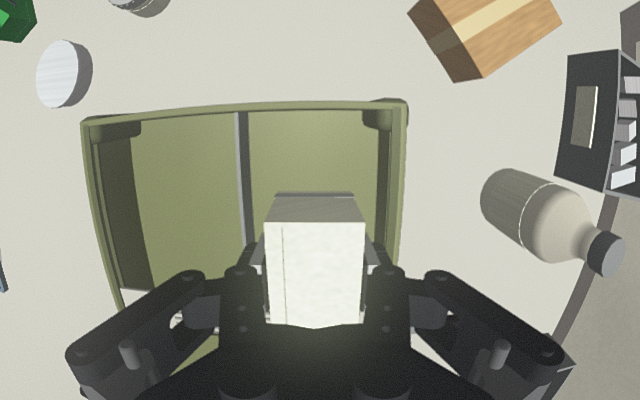

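```bash
python3 -m jog '[[0.1,0,3,0,0,0],[0.1,0,6,0,0,0],[0.1,0,8,0,0,0],[0.1,0,9.3,0,0,0],[0.1,0,9.9,0,0,0],[0.1,0,10,0,0,0],[0.1,0,10,0,0,0]]'
```

```text
time: 10.8
position: [0.5809, 0.1194, 0.0191]
ee_rot: [0.0, 0.666, 0.746, 0.0]
force: [0.3, -0.4, -1.2]
grip_width: 0.0372
```

```bash
python3 -m jog '[[0,0,0,0,0,0],[0,0,0,0,0,0],[0,0,0,0,0,0]]' 0.32; python3 -m jog '[[0,0,-1,0,0,0],[0,0,-3,0,0,0],[0,0,-6,0,0,0],[0,0,-10,0,0,0],[0,0,-14,0,0,0]]'; python3 - <<'E'
from h import *
p=cap('wrist','w6'); W=wcloud(p); plan(.46,.22,.2,6.4)
t=cw(.0585,.105); b=blob(W,.042,.06,t[0],t[1],.05)
if len(b): r=cv2.minAreaRect(b[:,:2].astype(np.float32)); print(t,len(b),np.round(r[0],4),np.round(r[1],4),round(r[2],1),np.median(b[:,2]))
E
```

```text
time: 11.05
position: [0.5725, 0.1181, 0.0173]
ee_rot: [-0.006, 0.666, 0.746, -0.006]
force: [-20.1, -3.3, 2.1]
grip_width: 0.0582
time: 11.47
position: [0.5806, 0.1186, 0.1612]
ee_rot: [0.0, 0.666, 0.746, 0.0]
force: [0.9, -0.2, -0.5]
grip_width: 0.0583
t 11.52 pos [0.5856 0.1188 0.171 ] shift [ 11.46 -11.3   -3.09] rot [0.89 0.08 0.03] | dist cm 16.4
[0.58143119 0.11746656 0.        ] 2879 [0.5963 0.1214] [0.0691 0.0544] 6.9 0.05235498927333576
```

View pics/w6.png

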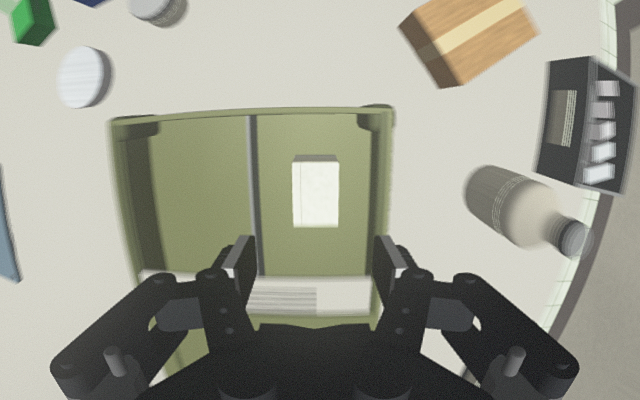

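The carton stands in the far bay at (315,193). The −20 N during opening means the finger linkage touched the far wall, so I'll open less in the jar bay and place the jars nearer the divider. Next is jar B.

```bash
python3 - <<'E'
from h import *
plan(.4102,.24,.16,6.4)
E
python3 -m jog '[[2.5,-3.2,0,0,0,0],[5,-6.4,0,0,0,0],[7.5,-9.6,0,0,0,0],[9.5,-12.8,0,0,0,0],[10,-15.5,0,0,0,0],[10,-15.5,0,0,0,0],[10,-15.5,0,0,0,0],[10,-15.5,0,0,0,0]]' 0; python3 - <<'E'
from h import *
p=cap('wrist','w7'); W=wcloud(p)
for k,(x,y) in dict(A=(.4604,.4028),B=(.4102,.2883)).items():
    b=blob(W,.04,.056,x,y,.05)
    if len(b)<10: print(k,'none');continue
    r=cv2.minAreaRect(b[:,:2].astype(np.float32)); print(k,len(b),np.round(r[0],4),np.round(r[1],4),round(r[2],1),np.round(np.median(b[:,2]),4))
b=blob(W,.048,.06,.5814,.1175,.05);r=cv2.minAreaRect(b[:,:2].astype(np.float32)); print(len(b),np.round(r[0],4),np.round(r[1],4),round(r[2],1),np.median(b[:,2]))
plan(.4102,.2883,.01,6.4)
E
```

```text
t 11.52 pos [0.5856 0.1188 0.171 ] shift [ 14.01 -16.09   0.83] rot [0.89 0.08 0.03] | dist cm 21.3
time: 12.18
position: [0.4172, 0.2007, 0.1602]
ee_rot: [0.001, 0.666, 0.746, 0.002]
force: [0.3, 0.9, 0.3]
grip_width: 0.0853
A none
B 2417 [0.4099 0.2877] [0.0452 0.0471] 13.6 0.0473
485 [0.5797 0.1322] [0.0384 0.0307] 5.0 0.05229171828653309
t 12.23 pos [0.4175 0.2005 0.1599] shift [ 8.8   0.2  14.99] rot [ 0.19 -0.01 -0.02] | dist cm 17.4
```

View pics/w7.png

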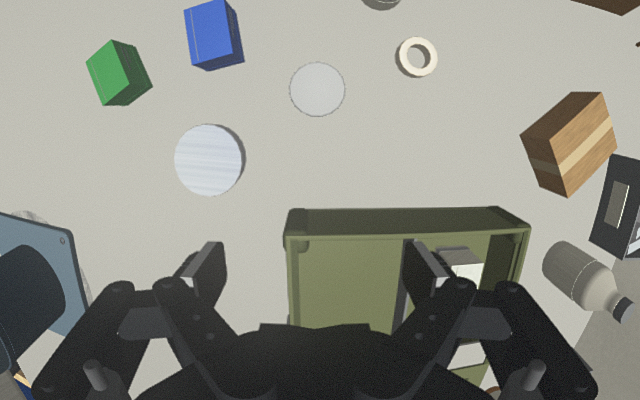

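```bash
python3 -m jog '[[3,0.1,2,0,0,0],[6,0.2,4.5,0,0,0],[8.5,0.2,7.5,0,0,0],[8.75,0.2,10.5,0,0,0],[8.75,0.2,13,0,0,0],[8.75,0.2,14.5,0,0,0],[8.75,0.2,14.9,0,0,0],[8.75,0.2,14.9,0,0,0]]';  python3 - <<'E'
from h import *
plan(.4100,.288,.010,6.4)
E
```

```text
time: 12.9
position: [0.4084, 0.2871, 0.0085]
ee_rot: [-0.0, 0.667, 0.745, -0.001]
force: [-0.2, -0.1, 1.1]
grip_width: 0.0853
t 12.9 pos [0.4084 0.2871 0.0085] shift [ 0.07  0.17 -0.15] rot [-0.13  0.04 -0.06] | dist cm 0.2
```

```bash
python3 -m jog '[[0,0,0,0,0,0],[0,0,0,0,0,0],[0,0,0,0,0,0],[0,0,0,0,0,0],[0,0,0,0,0,0],[0,0,0,0,0,0]]' 1 30; python3 -m jog '[[0,0,-1,0,0,0],[0,0,-3,0,0,0],[0,0,-6.5,0,0,0],[0,0,-10.5,0,0,0],[0,0,-11,0,0,0],[0,0,-11,0,0,0]]'; python3 - <<'E'
from h import *
plan(*cw(-.046,.135,.121),6.4)
E
```

```text
time: 13.4
position: [0.4091, 0.2879, 0.0112]
ee_rot: [0.001, 0.667, 0.745, 0.001]
force: [-0.6, -2.0, 5.7]
grip_width: 0.0452
time: 13.9
position: [0.41, 0.2886, 0.1236]
ee_rot: [0.002, 0.666, 0.746, 0.004]
force: [-0.2, -0.4, -1.7]
grip_width: 0.0449
t 13.9 pos [0.41   0.2886 0.1236] shift [-15.92   4.67   0.26] rot [ 0.42 -0.13  0.01] | dist cm 16.6
```

```bash
python3 -m jog '[[-3,0.9,0.2,0,0,0],[-7,2,0.2,0,0,0],[-11,3.2,0.2,0,0,0],[-14.8,4.3,0.2,0,0,0],[-15.9,4.7,0.2,0,0,0],[-15.9,4.7,0.2,0,0,0],[-15.9,4.7,0.2,0,0,0]]';python3 - <<'E'
from h import *
plan(*cw(-.046,.135,.018),6.4); p=cap('wrist','w8')
E
```

```text
time: 14.48
position: [0.4715, 0.1345, 0.1167]
ee_rot: [-0.001, 0.667, 0.745, -0.001]
force: [-0.4, -0.0, -0.8]
grip_width: 0.0449
t 14.48 pos [0.4715 0.1345 0.1167] shift [0.08 0.32 9.87] rot [-0.15 -0.04 -0.14] | dist cm 9.9
```

View pics/w8.png

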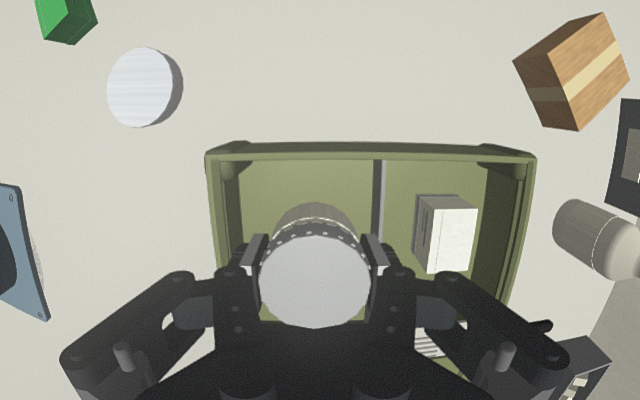

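```bash
python3 -m jog '[[0.1,0.2,3,0,0,0],[0.1,0.2,6,0,0,0],[0.1,0.2,8,0,0,0],[0.1,0.2,9.2,0,0,0],[0.1,0.2,9.8,0,0,0],[0.1,0.2,9.9,0,0,0],[0.1,0.2,9.9,0,0,0]]'
```

```text
time: 15.12
position: [0.4738, 0.137, 0.0188]
ee_rot: [-0.0, 0.666, 0.746, -0.0]
force: [0.3, 0.3, -0.2]
grip_width: 0.0451
```

```bash
python3 -m jog '[[0,0,0,0,0,0],[0,0,0,0,0,0],[0,0,0,0,0,0]]' 0.39; python3 -m jog '[[0,0,-1,0,0,0],[0,0,-3,0,0,0],[0,0,-6,0,0,0],[0,0,-10,0,0,0],[0,0,-13,0,0,0]]'
```

```text
time: 15.37
position: [0.475, 0.1362, 0.0198]
ee_rot: [0.001, 0.666, 0.746, 0.001]
force: [0.2, -0.1, -0.8]
grip_width: 0.0522
time: 15.78
position: [0.4747, 0.136, 0.1524]
ee_rot: [0.001, 0.667, 0.745, 0.001]
force: [1.1, -0.2, -0.7]
grip_width: 0.052
```

Next is jar A.

```bash
python3 - <<'E'
from h import *
plan(.4604,.33,.16,6.4)
E
python3 -m jog '[[3,0.5,-0.5,0,0,0],[7,1,-1,0,0,0],[11,1.5,-1,0,0,0],[15,2,-1,0,0,0],[18,2.2,-1,0,0,0],[18,2.2,-1,0,0,0],[18,2.2,-1,0,0,0]]' 0; python3 - <<'E'
from h import *
p=cap('wrist','w9'); W=wcloud(p)
b=blob(W,.04,.056,.4604,.4028,.05)
r=cv2.minAreaRect(b[:,:2].astype(np.float32)); print(len(b),np.round(r[0],4),np.round(r[1],4),round(r[2],1),np.round(np.median(b[:,2]),4))
plan(r[0][0],r[0][1],.01,6.4)
E
```

```text
t 15.78 pos [0.4747 0.136  0.1524] shift [19.44  0.74 -0.76] rot [ 0.13  0.01 -0.02] | dist cm 19.5
time: 16.37
position: [0.4756, 0.3187, 0.1596]
ee_rot: [0.0, 0.665, 0.747, 0.0]
force: [-0.4, -0.5, 0.2]
grip_width: 0.0855
2438 [0.46  0.403] [0.0468 0.0455] 15.3 0.0473
t 16.42 pos [0.4757 0.3174 0.1594] shift [ 8.69 -0.6  14.94] rot [0.02 0.03 0.09] | dist cm 17.3
```

View pics/w9.png

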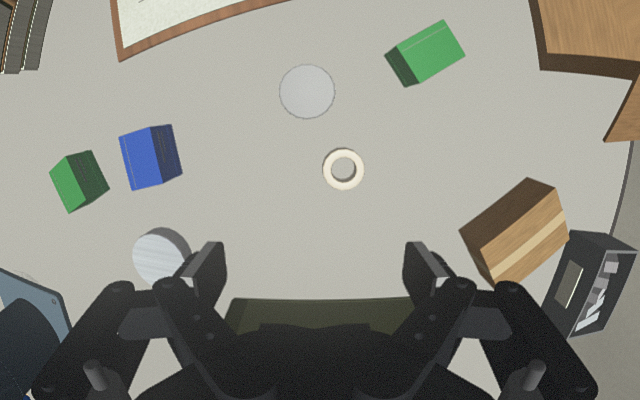

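```bash
python3 -m jog '[[3,-0.2,1,0,0,0],[6.5,-0.5,2.5,0,0,0],[8.6,-0.7,5.5,0,0,0],[8.65,-0.7,9,0,0,0],[8.65,-0.7,12.5,0,0,0],[8.65,-0.7,14.5,0,0,0],[8.65,-0.7,14.85,0,0,0],[8.65,-0.7,14.85,0,0,0]]';  python3 - <<'E'
from h import *
plan(.46,.403,.010,6.4)
E
python3 -m jog '[[0,0,0,0,0,0],[0,0,0,0,0,0],[0,0,0,0,0,0],[0,0,0,0,0,0],[0,0,0,0,0,0],[0,0,0,0,0,0]]' 1 30; python3 -m jog '[[0,0,-1,0,0,0],[0,0,-3,0,0,0],[0,0,-6.5,0,0,0],[0,0,-10.5,0,0,0],[0,0,-11,0,0,0],[0,0,-11,0,0,0]]'; python3 - <<'E'
from h import *
plan(*cw(-.046,.073,.121),6.4)
E
```

```text
time: 17.08
position: [0.4591, 0.4006, 0.0093]
ee_rot: [-0.0, 0.667, 0.745, -0.002]
force: [0.3, -0.6, -0.1]
grip_width: 0.0853
t 17.08 pos [0.4591 0.4006 0.0093] shift [ 0.23  0.12 -0.07] rot [-0.17  0.1  -0.1 ] | dist cm 0.3
time: 17.58
position: [0.4608, 0.403, 0.0126]
ee_rot: [0.001, 0.667, 0.745, 0.002]
force: [-0.0, -1.9, 5.7]
grip_width: 0.045
time: 18.08
position: [0.4617, 0.4041, 0.1253]
ee_rot: [0.001, 0.666, 0.746, 0.004]
force: [-0.2, 0.7, -1.8]
grip_width: 0.0453
t 18.08 pos [0.4617 0.4041 0.1253] shift [-33.02  -1.76   0.3 ] rot [ 0.47 -0.21  0.01] | dist cm 33.1
```

```bash
python3 -m jog '[[-3,-0.2,0.2,0,0,0],[-7,-0.4,0.2,0,0,0],[-11,-0.6,0.2,0,0,0],[-15,-0.8,0.2,0,0,0],[-19,-1,0.2,0,0,0],[-23,-1.2,0.2,0,0,0],[-27,-1.4,0.2,0,0,0],[-31,-1.6,0.2,0,0,0],[-33,-1.75,0.2,0,0,0],[-33,-1.75,0.2,0,0,0]]';python3 -m jog '[[0,0,0,0,0,0],[0,0,0,0,0,0]]'; python3 - <<'E'
from h import *
plan(*cw(-.046,.073,.0185),6.4); p=cap('wrist','w10')
E
```

```text
time: 18.92
position: [0.4783, 0.0688, 0.1175]
ee_rot: [-0.0, 0.668, 0.744, -0.001]
force: [0.6, -0.3, -1.6]
grip_width: 0.0447
time: 19.08
position: [0.4781, 0.0732, 0.1177]
ee_rot: [-0.001, 0.667, 0.745, -0.0]
force: [-0.0, -0.1, -0.9]
grip_width: 0.0452
t 19.08 pos [0.4781 0.0732 0.1177] shift [0.04 0.33 9.92] rot [-0.08 -0.05 -0.03] | dist cm 9.9
```

View pics/w10.png

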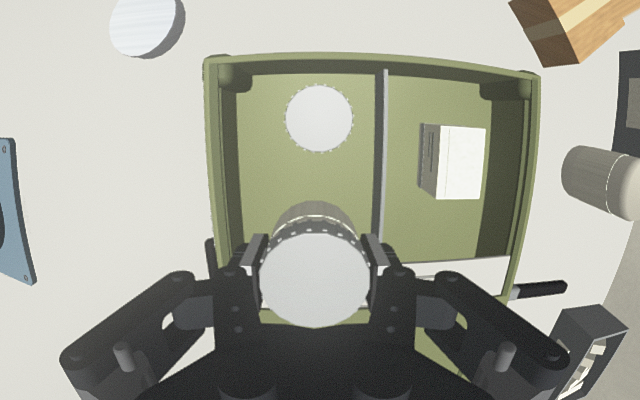

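```bash
python3 -m jog '[[0.1,0.2,3,0,0,0],[0.1,0.2,6,0,0,0],[0.1,0.2,8,0,0,0],[0.1,0.2,9.2,0,0,0],[0.1,0.2,9.8,0,0,0],[0.1,0.2,9.9,0,0,0],[0.1,0.2,9.9,0,0,0]]'
```

```text
time: 19.72
position: [0.4808, 0.0748, 0.0194]
ee_rot: [-0.0, 0.666, 0.746, -0.0]
force: [-0.0, -0.1, -0.7]
grip_width: 0.0454
```

```bash
python3 -m jog '[[0,0,0,0,0,0],[0,0,0,0,0,0],[0,0,0,0,0,0]]' 0.39; python3 -m jog '[[0,0,-1,0,0,0],[0,0,-3,0,0,0],[0,0,-6,0,0,0],[0,0,-10,0,0,0],[0,0,-13,0,0,0]]'; python3 -m jog '[[0,0,-3,0,0,0],[0,0,-6,0,0,0],[0,0,-6,0,0,0]]' 1;python3 - <<'E'
from h import *
p=cap('wrist','w11');W=wcloud(p)
for k,c in dict(jB=(-.046,.135),jA=(-.046,.073),car=(.0585,.105)).items():
    t=cw(*c); b=blob(W,.044,.062,t[0],t[1],.04)
    if len(b)>10: r=cv2.minAreaRect(b[:,:2].astype(np.float32)); print(k,np.round(t[:2],4),len(b),np.round(r[0],4),np.round(r[1],4),round(r[2],1),np.median(b[:,2]))
print([np.round(wpix(p,u,265,.066),4) for u in (300,)])
plan(*cw(0,.017,.085),CY)
p=cap('top'); cv2.imwrite('pics/t11.png',cv2.resize(p['img'][130:280,190:480,::-1],None,fx=2.75,fy=2.75,interpolation=cv2.INTER_CUBIC))
E
```

```text
time: 19.97
position: [0.4816, 0.0739, 0.0203]
ee_rot: [0.001, 0.666, 0.746, 0.001]
force: [-0.5, 0.1, 0.7]
grip_width: 0.052
time: 20.38
position: [0.4811, 0.0738, 0.1528]
ee_rot: [0.001, 0.667, 0.745, 0.001]
force: [0.5, 0.6, -0.5]
grip_width: 0.0518
time: 20.63
position: [0.4841, 0.0736, 0.2168]
ee_rot: [0.005, 0.667, 0.745, 0.004]
force: [0.7, 1.0, 0.1]
grip_width: 0.0163
jB [0.4742 0.1356] 1753 [0.4745 0.1347] [0.0453 0.0778] 6.7 0.052308032740366994
jA [0.4811 0.074 ] 1619 [0.4816 0.0734] [0.0472 0.0718] 39.1 0.05234763892491223
car [0.5814 0.1175] 1891 [0.5813 0.1197] [0.0395 0.0544] 6.9 0.052331572528209414
[array([ 0.4811, -0.0167,  0.066 ])]
t 20.68 pos [0.4829 0.0737 0.214 ] shift [-5.52  4.31 12.94] rot [ 0.51  0.1  -0.01] | dist cm 14.7
```

View pics/w11.png

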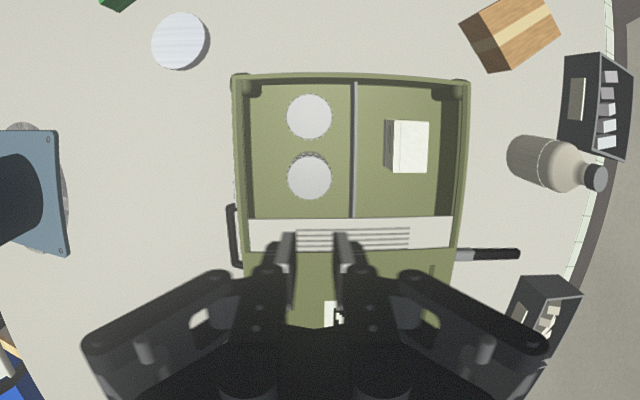

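View pics/t11.png

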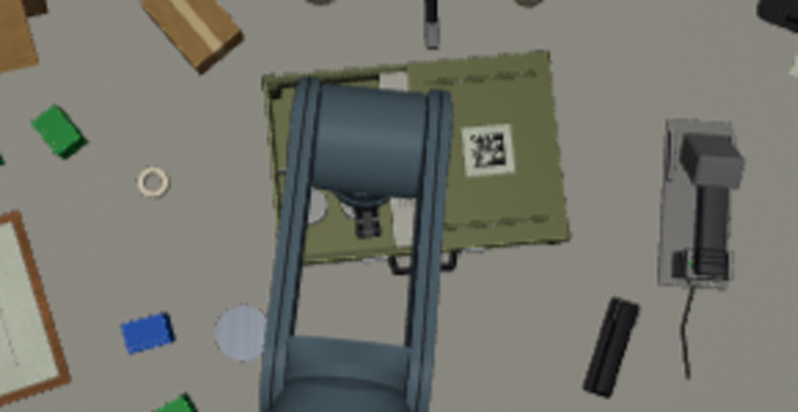

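All three stand upright in their bays (tops at 0.052). Next I shut the hatch.

```bash
python3 -m jog '[[-1.8,1.5,3,0,0,0],[-3.6,3,7,0,0,0],[-5.4,4.3,10,0,0,0],[-5.5,4.3,12.4,0,0,0],[-5.5,4.3,13.3,0,0,0],[-5.5,4.3,13.3,0,0,0],[-5.5,4.3,13.3,0,0,0]]' 1; python3 - <<'E'
from h import *
plan(*cw(0,.018,.066),CY)
E
```

```text
time: 21.32
position: [0.5287, 0.0244, 0.0761]
ee_rot: [-0.001, 0.666, 0.746, -0.0]
force: [0.4, -0.4, 0.2]
grip_width: 0.0003
t 21.32 pos [0.5287 0.0244 0.0761] shift [-0.04  0.43  1.01] rot [-0.11 -0.04  0.01] | dist cm 1.1
```

```bash
python3 -m jog '[[0,0.2,0.4,0,0,0],[0,0.3,0.7,0,0,0],[0,0.3,0.9,0,0,0],[0,0.3,1.05,0,0,0],[0,0.3,1.2,0,0,0],[0,0.3,1.25,0,0,0],[0,0.3,1.25,0,0,0]]'
```

```text
time: 21.9
position: [0.533, 0.0246, 0.0659]
ee_rot: [0.001, 0.666, 0.746, 0.001]
force: [-5.8, 1.7, 13.7]
grip_width: -0.0
```

```bash
python3 -m jog '[[0.4,0,0,0,0,0],[1.2,0,0,0,0,0],[2.1,0,0,0,0,0],[3,0,0,0,0,0],[3.9,0,0,0,0,0],[4.8,0,0,0,0,0],[5.7,0,0,0,0,0],[6.5,0,0,0,0,0],[7,0,0,0,0,0],[7,0,0,0,0,0]]'; python3 -m jog '[[0.4,0,0,0,0,0],[1.2,0,0,0,0,0],[2.1,0,0,0,0,0],[3,0,0,0,0,0],[3.9,0,0,0,0,0],[4.7,0,0,0,0,0],[5.3,0,0,0,0,0],[5.8,0,0,0,0,0],[6,0,0,0,0,0],[6,0,0,0,0,0]]'; python3 - <<'E'
from h import *
s=env.sense();print(s['force']);plan(*cw(0,.157,.066),CY)
E
```

```text
time: 22.73
position: [0.5247, 0.0948, 0.0659]
ee_rot: [0.001, 0.666, 0.746, 0.0]
force: [-4.9, 2.1, 14.7]
grip_width: 0.0003
time: 23.57
position: [0.5178, 0.154, 0.0659]
ee_rot: [0.0, 0.666, 0.746, 0.0]
force: [-5.8, -0.8, 15.4]
grip_width: 0.0
[-5.82828555 -0.80773582 15.37755104]
t 23.57 pos [0.5178 0.154  0.0659] shift [ 0.86  0.07 -0.01] rot [0.04 0.01 0.06] | dist cm 0.9
```

```bash
python3 -m jog '[[0.2,0,0,0,0,0],[0.4,0,0,0,0,0],[0.6,0,0,0,0,0],[0.8,0,0,0,0,0],[1.0,0,0,0,0,0],[1.0,0,0,0,0,0]]'; python3 -m jog '[[0,0,-1,0,0,0],[0,0,-3,0,0,0],[0,0,-7,0,0,0],[0,0,-11,0,0,0],[0,0,-15,0,0,0],[0,0,-15,0,0,0],[0,0,-15,0,0,0]]'; python3 - <<'E'
from h import *
p=cap('wrist','w12')
cv2.imwrite('pics/w12z.png',cv2.resize(p['img'][150:350,120:520,::-1],None,fx=2,fy=2))
E
```

```text
time: 24.07
position: [0.5174, 0.1625, 0.0659]
ee_rot: [0.001, 0.666, 0.746, -0.0]
force: [-3.5, -5.7, 13.1]
grip_width: -0.0
time: 24.65
position: [0.5187, 0.1639, 0.2174]
ee_rot: [0.002, 0.666, 0.746, 0.003]
force: [0.5, 0.0, -0.5]
grip_width: -0.0003
```

View pics/w12z.png

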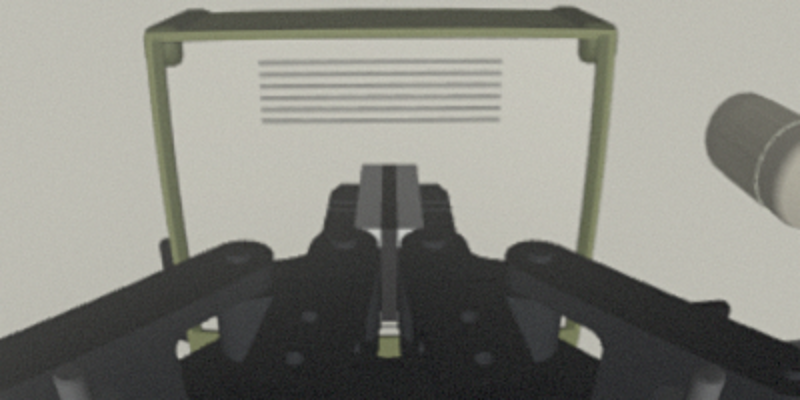

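```bash
python3 - <<'E'
from h import *
p=cap('wrist'); g=p['img'].mean(2)
for u in (230,300,370):
    print(u,np.round(g[160:186,u]).astype(int).tolist())
# deck edge & rim inner positions in y case
for v in (164,166,168,170,172,180.5): 
    w=wpix(p,310,v,.066 if v>168 else .072)
    a=np.radians(CY); print(v, np.round((w[:2]-[.535,.0066])@[-np.sin(a),np.cos(a)],4))
p=cap('top');cv2.imwrite('pics/t12.png',cv2.resize(p['img'][130:280,190:480,::-1],None,fx=2.75,fy=2.75,interpolation=cv2.INTER_CUBIC))
E
```

```text
230 [77, 79, 81, 77, 82, 100, 121, 125, 122, 121, 141, 173, 192, 188, 192, 192, 189, 191, 191, 191, 188, 193, 188, 190, 190, 190]
300 [78, 84, 80, 80, 94, 129, 124, 120, 122, 154, 194, 191, 192, 190, 190, 193, 189, 193, 191, 184, 167, 150, 164, 186, 193, 188]
370 [76, 82, 75, 80, 89, 128, 131, 127, 122, 141, 193, 197, 192, 194, 195, 192, 194, 191, 195, 182, 157, 146, 182, 193, 195, 183]
164 0.1779
166 0.176
168 0.1741
170 0.1711
172 0.1692
180.5 0.1608
```

View pics/t12.png

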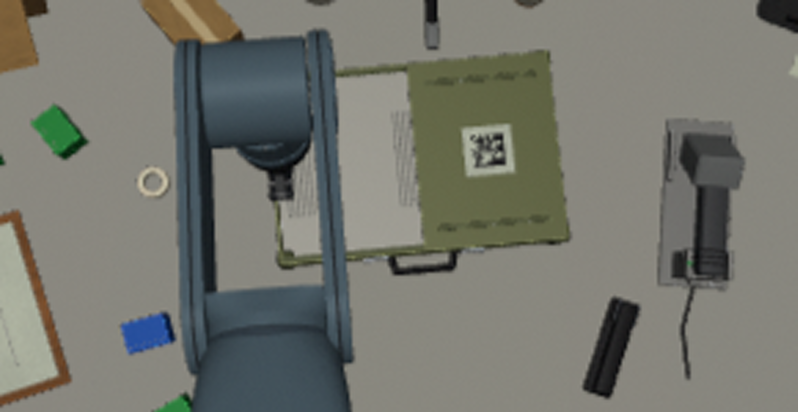

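The hatch plate meets the rim at case y ≈ 0.1715, so it is shut. Next I go to the scanner with the tool yawed to about −90°.

```bash
python3 - <<'E'
from h import *
plan(.46,-.34,.28,-92)
E
```

```text
t 24.8 pos [0.516  0.1635 0.2127] shift [-49.41 -11.2   -6.71] rot [-0.1   0.1  98.41] | dist cm 51.1
```

```bash
python3 -m jog '[[-3.5,-0.8,-1,0,0,7],[-7,-1.6,-2,0,0,14],[-10.5,-2.4,-3,0,0,21],[-14,-3.2,-4,0,0,28],[-17.5,-4,-5,0,0,35],[-21,-4.8,-6,0,0,42],[-24.5,-5.6,-6.5,0,0,49],[-28,-6.4,-6.5,0,0,56],[-31.5,-7.2,-6.5,0,0,63],[-35,-8,-6.5,0,0,70]]' 0;  python3 - <<'E'
from h import *
plan(.46,-.34,.28,-92); print(env.sense()['joint_positions'])
E
```

```text
time: 25.63
position: [0.4753, -0.1945, 0.2771]
ee_rot: [-0.001, 0.974, 0.225, -0.001]
force: [0.2, 0.1, -0.1]
grip_width: 0.0852
t 25.63 pos [ 0.4753 -0.1945  0.2771] shift [-7.76 12.4  -0.32] rot [-0.15  0.13 28.05] | dist cm 14.6
[-6.06008973e-01  1.67010707e-01  1.53977599e+00  1.42737118e-04
  1.43814455e+00  5.10176975e-01]
```

```bash
python3 -m jog '[[-1.9,3.1,0,0,0,7],[-3.9,6.2,0,0,0,14],[-5.8,9.3,0,0,0,21],[-7.75,12.4,0,0,0,28],[-7.75,12.4,0,0,0,28],[-7.75,12.4,0,0,0,28],[-7.75,12.4,0,0,0,28]]';  python3 - <<'E'
from h import *
plan(.46,-.34,.28,-92)
p=cap('wrist','w13'); W=wcloud(p)
for q in ['scanner_grip','dock','scan_window']:
    for x in finder.spot_in(q,p)[:2]: print(q,np.round(x['box']),round(x['score'],2))
p2=cap('scene'); cv2.imwrite('pics/s13.png',cv2.resize(p2['img'][120:280,100:420,::-1],None,fx=2.5,fy=2.5,interpolation=cv2.INTER_CUBIC))
np.save('w13.npy',W); cv2.imwrite('pics/w13d.png',np.clip((W[...,2])*2000,0,255).astype(np.uint8))
E
```

```text
time: 26.22
position: [0.4617, -0.338, 0.277]
ee_rot: [-0.002, 1.0, -0.014, -0.001]
force: [-0.3, 0.7, -0.5]
grip_width: 0.0852
t 26.22 pos [ 0.4617 -0.338   0.277 ] shift [-0.16  0.2  -0.3 ] rot [-0.18  0.13  0.44] | dist cm 0.4
scanner_grip [336. 149.  56. 156.] 0.95
dock [333. 172.  74. 224.] 0.97
dock [29. 16. 54. 27.] 0.28
scan_window [334. 150.  52. 149.] 0.66
scan_window [106. 118. 211. 215.] 0.41
```

View pics/w13.png

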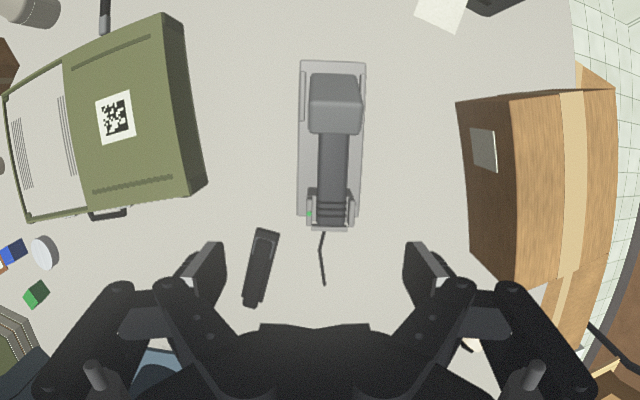

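View pics/w13d.png

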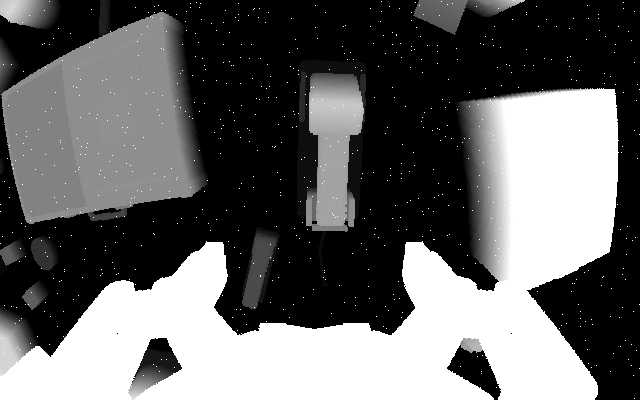

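View pics/s13.png

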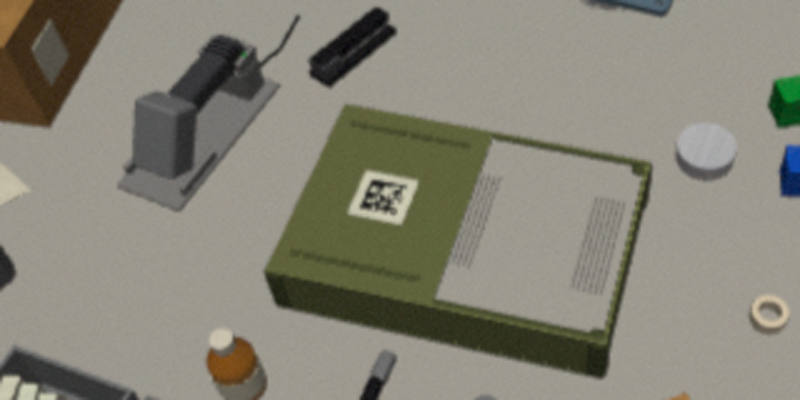

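```bash
python3 - <<'E'
from h import *
W=np.load('w13.npy')
sub=np.zeros(W.shape[:2],bool); sub[50:245,285:380]=1
def rep(n,zl,zh):
    m=(sub&(W[...,2]>zl)&(W[...,2]<zh)).astype(np.uint8); m=cv2.morphologyEx(m,cv2.MORPH_OPEN,np.ones((3,3)))
    b=W[m>0]; r=cv2.minAreaRect(b[:,:2].astype(np.float32)); print(n,len(b),np.round(r[0],4),np.round(r[1],4),round(r[2],2)); return b
b=rep('base+all',.005,.12)
b=rep('handle',.075,.088)
# handle axis: bins along x
hd=b[(b[:,2]>.074)]
for x0 in np.arange(.40,.62,.01):
    s=hd[(hd[:,0]>x0)&(hd[:,0]<x0+.01)]
    if len(s)>15: print(round(x0+.005,3),len(s),np.round([s[:,1].min(),s[:,1].max(),s[:,1].mean(),s[:,2].mean()],4))
h=rep('head',.092,.11)
print('head top max z', np.percentile(h[:,2],99))
E
```

```text
base+all 10665 [ 0.4758 -0.3584] [0.0877 0.2477] 86.75
handle 3444 [ 0.4772 -0.36  ] [0.0567 0.1551] 87.3
0.405 215 [-0.371  -0.338  -0.3545  0.081 ]
0.415 241 [-0.373  -0.3382 -0.3554  0.0816]
0.425 252 [-0.3734 -0.3384 -0.3561  0.0815]
0.435 255 [-0.3734 -0.3398 -0.3561  0.081 ]
0.445 260 [-0.3731 -0.3401 -0.3564  0.081 ]
0.455 266 [-0.3745 -0.3404 -0.3573  0.081 ]
0.465 259 [-0.3745 -0.3406 -0.3579  0.0812]
0.475 272 [-0.3759 -0.342  -0.3585  0.0812]
0.485 277 [-0.3758 -0.3422 -0.3587  0.081 ]
0.495 287 [-0.3772 -0.3425 -0.3592  0.0809]
0.505 353 [-0.389  -0.3342 -0.3614  0.0821]
0.515 218 [-0.39   -0.3332 -0.356   0.0861]
0.545 96 [-0.3897 -0.3355 -0.3662  0.0852]
0.555 190 [-0.39   -0.3355 -0.3604  0.0797]
head 1045 [ 0.5337 -0.3624] [0.0569 0.022 ] 86.18
head top max z 0.10041191042980266
```

```bash
python3 - <<'E'
from h import *
p=cap('wrist'); 
cv2.imwrite('pics/w14z.png',cv2.resize(p['img'][50:250,270:400,::-1],None,fx=3,fy=3,interpolation=cv2.INTER_CUBIC)); print(p['s']['position'])
E
```

```text
[ 0.46251734 -0.33748243  0.27897618]
```

View pics/w14z.png

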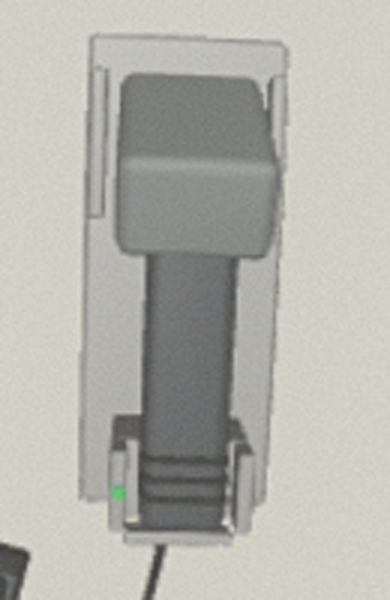

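```bash
python3 - <<'E'
from h import *
p=cap('wrist'); yaw=np.radians(-3.1); ex=np.array([np.cos(yaw),np.sin(yaw)]);ey=np.array([-ex[1],ex[0]])
for n,u,v,z,lx,ly in [('FL',300.9,62.2,.008,.127,.044),('FR',365.7,64.7,.008,.127,-.044),('BL',296.7,216.7,.008,-.087,.044),('BR',358.3,218.3,.008,-.087,-.044),('cheekL',307.3,227,.072,-.078,.025),]:
    w=wpix(p,u,v,z)[:2]; print(n,np.round(w,4),'origin',np.round(w-ex*lx-ey*ly,4))
E
```

```text
FL [ 0.5995 -0.3241] origin [ 0.4703 -0.3612]
FR [ 0.5953 -0.4096] origin [ 0.4709 -0.3588]
BL [ 0.3877 -0.3112] origin [ 0.4722 -0.3598]
BR [ 0.3828 -0.3985] origin [ 0.472  -0.3592]
cheekL [ 0.3961 -0.3278] origin [ 0.4727 -0.3569]
```

```bash
python3 - <<'E'
from h import *
plan(.4695,-.3582,.046,-93.1)
E
python3 -m jog '[[0.35,1,3,0,0,0.7],[0.6,2,7,0,0,1.5],[0.6,2,10.5,0,0,1.5],[0.6,2,13,0,0,1.5],[0.6,2,13,0,0,1.5],[0.6,2,13,0,0,1.5]]';python3 - <<'E'
from h import *
plan(.4695,-.3582,.046,-93.1); p=cap('wrist','w15')
E
```

```text
t 26.57 pos [ 0.4625 -0.3379  0.2791] shift [ 0.74  2.01 23.31] rot [ 0.02 -0.02  1.59] | dist cm 23.4
time: 27.07
position: [0.4672, -0.3581, 0.1481]
ee_rot: [-0.001, 1.0, -0.027, -0.001]
force: [0.5, -0.3, -0.2]
grip_width: 0.0852
t 27.07 pos [ 0.4672 -0.3581  0.1481] shift [ 0.25  0.02 10.21] rot [-0.12  0.12  0.03] | dist cm 10.2
```

View pics/w15.png

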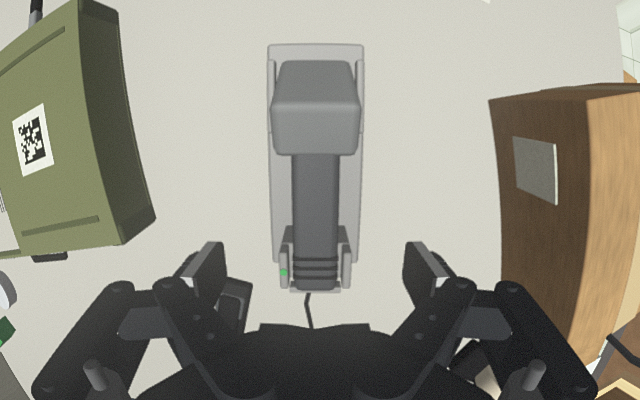

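```bash
python3 -m jog '[[0.1,0,3,0,0,0],[0.1,0,6,0,0,0],[0.1,0,8.5,0,0,0],[0.1,0,9.8,0,0,0],[0.1,0,10.1,0,0,0],[0.1,0,10.1,0,0,0],[0.1,0,10.1,0,0,0]]';python3 - <<'E'
from h import *
plan(.4695,-.3582,.046,-93.1); p=cap('wrist','w16')
E
python3 -m jog '[[0,0,0,0,0,0],[0,0,0,0,0,0],[0,0,0,0,0,0],[0,0,0,0,0,0],[0,0,0,0,0,0],[0,0,0,0,0,0],[0,0,0,0,0,0]]' 1 70
```

```text
time: 27.7
position: [0.47, -0.3604, 0.0503]
ee_rot: [0.002, 1.0, -0.027, 0.001]
force: [-0.3, 0.6, 0.6]
grip_width: 0.0851
t 27.7 pos [ 0.47   -0.3604  0.0503] shift [-0.06 -0.22  0.43] rot [ 0.17 -0.17  0.01] | dist cm 0.5
time: 28.33
position: [0.4689, -0.3594, 0.0484]
ee_rot: [0.0, 1.0, -0.027, 0.0]
force: [-0.3, 0.2, 4.5]
grip_width: 0.0335
```

View pics/w16.png

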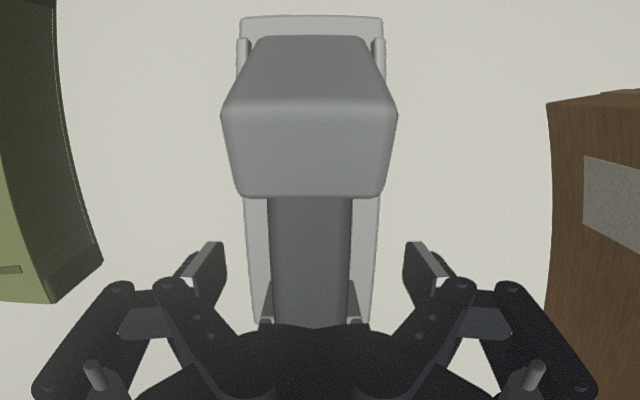

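```bash
python3 -m jog '[[0,0,-0.5,0,0,0],[0,0,-1.5,0,0,0],[0,0,-3.5,0,0,0],[0,0,-6.5,0,0,0],[0,0,-10,0,0,0],[0,0,-13.5,0,0,0],[0,0,-15,0,0,0],[0,0,-15,0,0,0],[0,0,-15,0,0,0]]'; python3 - <<'E'
from h import *
print(env.sense()['grip_width'])
L=cw(0,-.09,.0725); print('label',L)
p=cap('wrist','w17')
p2=cap('top'); p3=cap('scene')
# label center by bright blob on deck
for n,q in (('top',p2),('scene',p3)):
    u,v=w2pix(q,L); i=q['img'].astype(int); u0,v0=int(u),int(v)
    g=i[v0-25:v0+25,u0-25:u0+25]; m=(g.min(2)>150)
    m=cv2.morphologyEx(m.astype(np.uint8),cv2.MORPH_CLOSE,np.ones((9,9)))
    ys,xs=np.nonzero(m); 
    c=cv2.minAreaRect(np.stack([xs,ys],1).astype(np.float32))[0]
    print(n,(u,v),len(xs),'meas',c[0]+u0-25,c[1]+v0-25,'world',pix2w(q,c[0]+u0-25,c[1]+v0-25,.0725))
yaw=np.radians(-3.1); xs=np.array([np.cos(yaw),np.sin(yaw)])
g=L[:2]-.146*xs; print('grip target',g); plan(g[0]-.0026,g[1],.198,-93.1)
E
```

```text
time: 29.08
position: [0.4687, -0.3591, 0.1987]
ee_rot: [0.001, 1.0, -0.027, 0.001]
force: [0.0, 0.1, -1.7]
grip_width: 0.0329
0.032884938279902194
label [ 0.5450322  -0.08283911  0.0725    ]
top (np.float64(366.6231469458375), np.float64(183.99757779704476)) 279 meas 356.3926429748535 189.07765197753906 world [ 0.52685902 -0.04845559  0.0725    ]
scene (np.float64(252.56671001219604), np.float64(197.3361165253612)) 379 meas 252.90487670898438 198.44390296936035 world [ 0.5480618  -0.08037536  0.0725    ]
grip target [ 0.39924585 -0.07494361]
t 29.23 pos [ 0.4677 -0.358   0.1957] shift [ -8.62 -27.88  -0.12] rot [-0.17  0.17 -0.  ] | dist cm 29.2
```

View pics/w17.png

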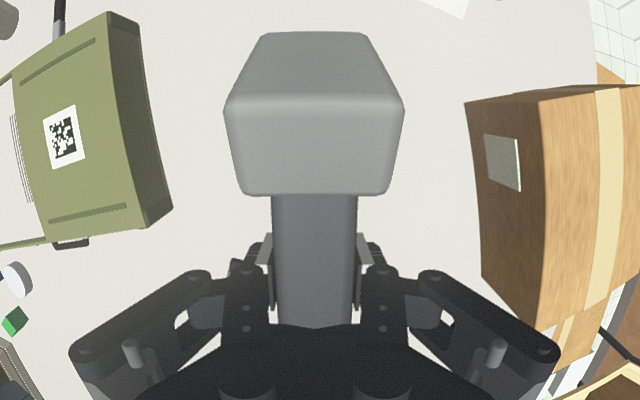

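```bash
python3 -m jog '[[-0.8,-2.5,0,0,0,0],[-1.8,-6,0,0,0,0],[-2.9,-9.5,0,0,0,0],[-4,-13,0,0,0,0],[-5.1,-16.5,0,0,0,0],[-6.2,-20,0,0,0,0],[-7.2,-23.5,0,0,0,0],[-8,-26,0,0,0,0],[-8.6,-27.6,0,0,0,0],[-8.6,-27.9,0,0,0,0]]';  python3 -m jog '[[0,0,0,0,0,0],[0,0,0,0,0,0],[0,0,0,0,0,0],[0,0,0,0,0,0]]'; python3 - <<'E'
from h import *
L=cw(0,-.09,.0725); p=cap('wrist','w18'); W=wcloud(p)
s=p['s']; R0=Rtool(s)
# scanner in tool: assume grip=TCP+2.6mm x, -18.9mm along tool z
grip=s['position']+R0.apply([.0026,0,-.0189]); 
ex=R0.apply([1,0,0]); ey=-R0.apply([0,1,0]); ez=-R0.apply([0,0,1])
win=grip+.091*ex-.049*ez; zd=.5*ex-.866*ez; 
d=L-win; dist=d@zd; perp=d-dist*zd; print('win',win,'dist',dist,'perp',perp)
plan(.3966,-.0749,.198,-93.1)
p=cap('scene'); cv2.imwrite('pics/s18.png',cv2.resize(p['img'][90:290,140:460,::-1],None,fx=2.5,fy=2.5,interpolation=cv2.INTER_CUBIC))
E
```

```text
time: 30.07
position: [0.3953, -0.0724, 0.1962]
ee_rot: [-0.001, 1.0, -0.026, -0.002]
force: [-1.2, 0.1, -1.4]
grip_width: 0.0331
time: 30.4
position: [0.3981, -0.0768, 0.1975]
ee_rot: [0.0, 1.0, -0.028, -0.0]
force: [1.0, 0.3, -1.3]
grip_width: 0.033
win [ 0.4915817  -0.08195794  0.16736974] dist 0.10886638922805388 perp [-0.00085153  0.00213203 -0.00056397]
t 30.45 pos [ 0.3981 -0.0767  0.1976] shift [-0.16 -0.17 -0.04] rot [-0.    0.03 -0.08] | dist cm 0.2
```

View pics/w18.png

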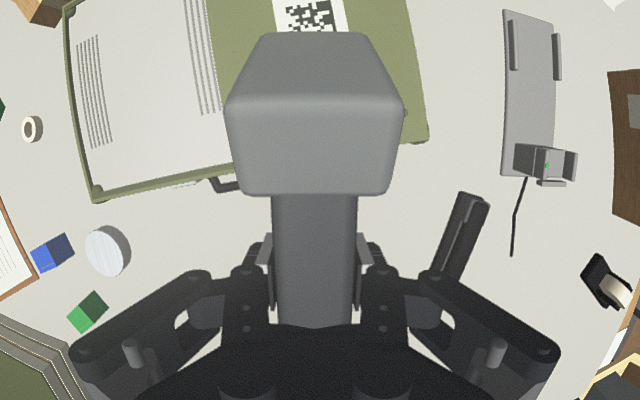

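View pics/s18.png

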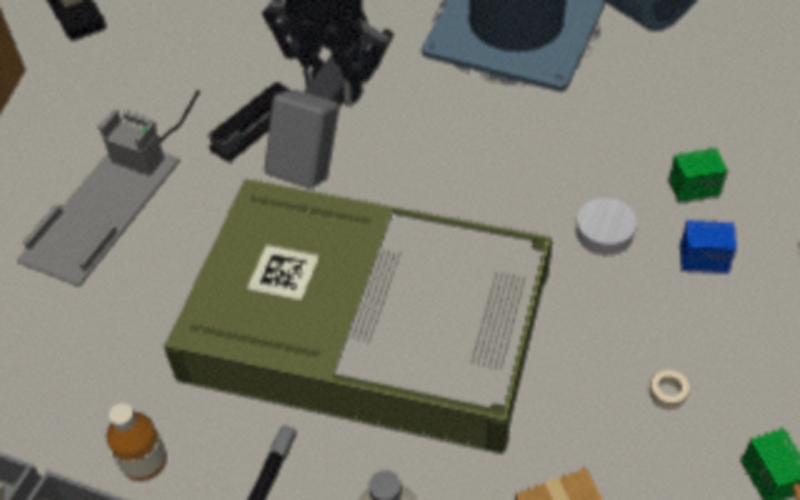

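```bash
for i in 1 2 3; do python3 -m jog '[[0,0,0,0,0,0],[0,0,0,0,0,0],[0,0,0,0,0,0],[0,0,0,0,0,0],[0,0,0,0,0,0],[0,0,0,0,0,0],[0,0,0,0,0,0],[0,0,0,0,0,0],[0,0,0,0,0,0],[0,0,0,0,0,0]]'|head -3; done; python3 - <<'E'
from h import *
p=cap('wrist'); W=wcloud(p); R0=Rtool(p['s'])
T=R0.inv().apply((W.reshape(-1,3)-p['s']['position'])).reshape(W.shape)
for v in (210,230,250,270,290,310): 
    q=T[v,295:335]; print(v,np.round(np.median(q,0),4))
print('dq',abs(p['s']['dq']).max())
E
```

```text
time: 31.33
position: [0.3978, -0.0757, 0.1978]
ee_rot: [0.0, 1.0, -0.027, 0.0]
time: 32.17
position: [0.3978, -0.0758, 0.1978]
ee_rot: [-0.0, 1.0, -0.027, 0.0]
time: 33.0
position: [0.3978, -0.0758, 0.1978]
ee_rot: [0.0, 1.0, -0.027, 0.0]
210 [ 0.0317  0.0001 -0.0331]
230 [ 0.0238 -0.     -0.0331]
250 [ 0.0155  0.0001 -0.0333]
270 [ 0.0066 -0.     -0.0332]
290 [-0.0029  0.0001 -0.0332]
310 [-0.0132  0.0001 -0.0333]
dq 0.0019526717182585254
```

```bash
python3 -m jog '[[0.8,2.5,0,0,0,0],[1.8,6,0,0,0,0],[2.9,9.5,0,0,0,0],[4,13,0,0,0,0],[5.1,16.5,0,0,0,0],[6.2,20,0,0,0,0],[7.2,23.5,0,0,0,0],[8,26,0,0,0,0],[8.6,27.6,0,0,0,0],[8.6,27.9,0,0,0,0]]';  python3 -m jog '[[0,0,0,0,0,0],[0,0,0,0,0,0],[0,0,0,0,0,0],[0,0,0,0,0,0],[0,0,0,0,0,0],[0,0,0,0,0,0]]'; python3 - <<'E'
from h import *
plan(.4688,-.3592,.0485,-93.1)
E
```

```text
time: 33.88
position: [0.4691, -0.3625, 0.1971]
ee_rot: [0.001, 1.0, -0.028, 0.0]
force: [0.4, -0.2, -1.4]
grip_width: 0.0332
time: 34.38
position: [0.4687, -0.3583, 0.1982]
ee_rot: [0.0, 1.0, -0.027, 0.0]
force: [-0.0, 0.1, -0.7]
grip_width: 0.0333
t 34.38 pos [ 0.4687 -0.3583  0.1982] shift [1.000e-02 9.000e-02 1.497e+01] rot [ 0.01 -0.02  0.05] | dist cm 15.0
```

```bash
python3 -m jog '[[0,0.1,3,0,0,0],[0,0.1,6.5,0,0,0],[0,0.1,9,0,0,0],[0,0.1,10.5,0,0,0],[0,0.1,11.5,0,0,0],[0,0.1,12.3,0,0,0],[0,0.1,13,0,0,0],[0,0.1,13.6,0,0,0],[0,0.1,13.6,0,0,0]]'; python3 -m jog '[[0,0,0.3,0,0,0],[0,0,0.7,0,0,0],[0,0,1.0,0,0,0],[0,0,1.25,0,0,0],[0,0,1.3,0,0,0],[0,0,1.3,0,0,0]]'; python3 - <<'E'
from h import *
plan(.4688,-.3592,.0485,-93.1)
E
```

```text
time: 35.13
position: [0.4684, -0.3599, 0.0613]
ee_rot: [-0.0, 1.0, -0.027, -0.0]
force: [0.0, 0.2, -1.2]
grip_width: 0.0328
time: 35.63
position: [0.4685, -0.36, 0.0487]
ee_rot: [-0.0, 1.0, -0.027, -0.0]
force: [-0.2, 0.3, -0.9]
grip_width: 0.0333
t 35.63 pos [ 0.4685 -0.36    0.0487] shift [ 0.02 -0.08  0.02] rot [-0.01  0.01 -0.  ] | dist cm 0.1
```

```bash
python3 -m jog '[[0,-0.05,0.05,0,0,0],[0,-0.05,0.1,0,0,0],[0,-0.05,0.1,0,0,0]]'; python3 -m jog '[[0,0,0,0,0,0],[0,0,0,0,0,0],[0,0,0,0,0,0],[0,0,0,0,0,0],[0,0,0,0,0,0],[0,0,0,0,0,0]]' 0; python3 -m jog '[[0,0,-2,0,0,0],[0,0,-5,0,0,0],[0,0,-9,0,0,0],[0,0,-13,0,0,0],[0,0,-17,0,0,0],[0,0,-17,0,0,0],[0,0,-17,0,0,0]]'; python3 - <<'E'
from h import *
p=cap('wrist','w20'); W=wcloud(p); print(p['s']['position'])
sub=np.zeros(W.shape[:2],bool); sub[30:300,270:380]=1
m=sub&(W[...,2]>.076)&(W[...,2]<.088); hd=W[m]
for x0 in np.arange(.40,.52,.02):
    s=hd[(hd[:,0]>x0)&(hd[:,0]<x0+.01)]
    if len(s)>15: print(round(x0+.005,3),len(s),np.round([s[:,1].min(),s[:,1].max(),s[:,1].mean(),np.median(s[:,2])],4))
E
```

```text
time: 35.88
position: [0.4687, -0.3597, 0.0485]
ee_rot: [0.0, 1.0, -0.027, 0.0]
force: [-2.0, 1.3, 4.3]
grip_width: 0.0328
time: 36.38
position: [0.4686, -0.3595, 0.0477]
ee_rot: [-0.0, 1.0, -0.027, -0.0]
force: [0.5, 0.1, -0.9]
grip_width: 0.0855
time: 36.97
position: [0.4698, -0.3608, 0.2212]
ee_rot: [0.003, 1.0, -0.027, 0.002]
force: [0.2, -0.1, -0.6]
grip_width: 0.0854
[ 0.46979425 -0.36078727  0.22116608]
0.405 267 [-0.374  -0.3394 -0.3565  0.0812]
0.425 342 [-0.375  -0.34   -0.3575  0.0816]
0.445 347 [-0.3758 -0.3418 -0.3587  0.0813]
0.465 363 [-0.3766 -0.3427 -0.3599  0.0813]
0.485 381 [-0.3774 -0.3442 -0.3608  0.0812]
0.505 479 [-0.3903 -0.3352 -0.3633  0.0822]
```

View pics/w20.png

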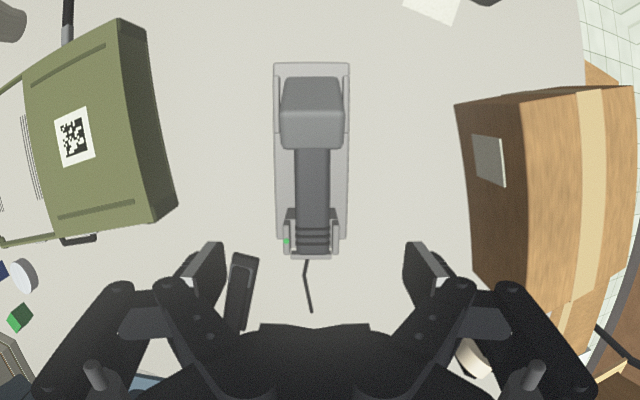

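The scanner is back in its cradle, level, with its head between the lips around (312,112). One last overall check before I hand in.

```bash
python3 -m jog '[[0,0,-2,0,0,0],[0,0,-2,0,0,0],[0,0,-2,0,0,0],[0,0,-2,0,0,0]]'; python3 - <<'E'
from h import *
p=cap('top');cv2.imwrite('pics/t21.png',cv2.resize(p['img'][80:300,150:480,::-1],None,fx=2.4,fy=2.4,interpolation=cv2.INTER_CUBIC))
E
```

```text
time: 37.35
position: [0.4681, -0.359, 0.236]
ee_rot: [-0.001, 1.0, -0.027, -0.001]
force: [-0.3, -0.7, -0.3]
grip_width: 0.0853
```

View pics/t21.png

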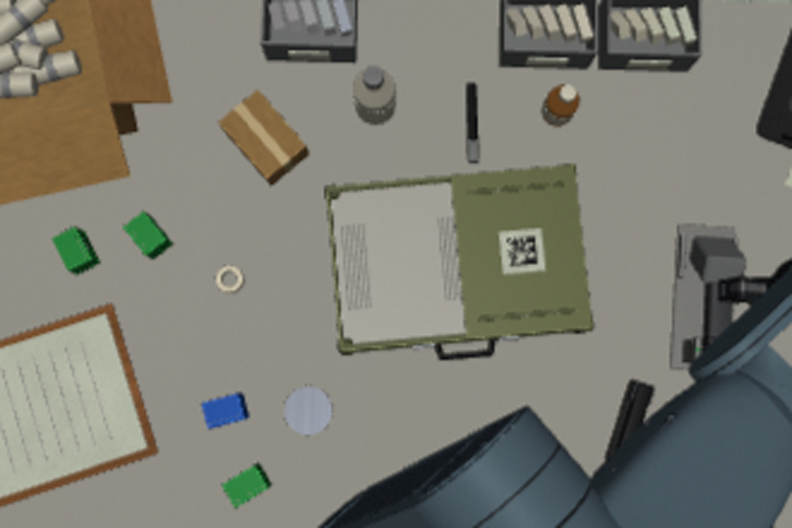

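The hatch is shut with no gap at its left edge (335,265), no jars or carton are left on the table, and the bystanders haven't moved. I'm handing in.

```bash
python3 - <<'E'
from plant import job
print(job.close_job())
E
```

```text
the job is handed in; nothing more can be done
None
```

I handed the job in at about 37 s of the 192 s allowed; no verdict was reported. I found both jars and one carton on the table; the second carton was absent.

- **Hatch opened:** I pressed on it and dragged it about 135 mm towards the deck.
- **Packing:** The carton is in the far bay and both jars are in the near bay. Before shutting, all three lid or top heights measured 52 mm, so they were standing on the floor of the case.
- **Hatch shut:** The plate edge meets the rim at case y of about 171.5 mm, with no gap visible in the wrist or top view.
- **Scan:** The reading line passed about 2 mm from the label centre by my estimate, with the window 109 mm away. I held it still for about 2.5 s.
- **Scanner returned:** It lies level in its cradle, within about 2 mm of where I found it, and the robot is clear of everything.

- **Wall contact:** While I released the carton, the finger linkage pressed on the case's far wall with about 20 N, below the 40 N limit. I opened the fingers less for the jars and it did not happen again.
- **Camera disagreement:** The scene and top cameras differed by about 5 mm, so I worked from the wrist camera. One automatic measurement of the label in the top view was wrong because it had picked up the hatch, and I discarded it.

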